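# Clip the matching blank into the marking unit, mark it and unclip it

### The job

Take from the blue tray the brass blank whose outline matches the white pattern on the cork mat and lay it squarely on the black pad of the grey marking unit, with the clip still swung back. Let go, swing the spring clip by its red knob onto the end of the blank and leave it there, press the green start button fully down while the clip holds the blank, then swing the clip well back clear of the blank. Leave the blank lying on the pad and the other two blanks in the tray, and disturb nothing else.

Things in the scene. Friction and masses are not known exactly. Their poses are not given: they have to be found in the camera images.
- blank_plain_centre (a point): Loose brass blank, 66 x 44 x 8 mm, 0.07 to 0.14 kg; outline: a plain rectangle with square corners. The middle 40 mm of each long side and the middle 22 mm of each short end are straight on every blank. Point: its centre, half-way up; x along its 66 mm length, z up.
- blank_plain: The same brass blank (plain outline); origin at the centre of its underside.
- pattern_plain_centre (a point): White pattern plate, 66 x 44 x 5 mm, fixed, not to be handled; outline: a plain rectangle with square corners. One of the three patterns lies on the cork mat, the other two on the black store mat at the back. Point: its centre.
- blank_chamfer_centre (a point): Loose brass blank, 66 x 44 x 8 mm, 0.07 to 0.14 kg; outline: a rectangle whose four corners are cut off slantwise (13 mm along the length, 11 mm along the width), i.e. a long octagon. The middle 40 mm of each long side and the middle 22 mm of each short end are straight on every blank. Point: its centre, half-way up; x along its 66 mm length, z up.
- blank_chamfer: The same brass blank (chamfer outline); origin at the centre of its underside.
- pattern_chamfer_centre (a point): White pattern plate, 66 x 44 x 5 mm, fixed, not to be handled; outline: a rectangle whose four corners are cut off slantwise (13 mm along the length, 11 mm along the width), i.e. a long octagon. One of the three patterns lies on the cork mat, the other two on the black store mat at the back. Point: its centre.
- blank_cross_centre (a point): Loose brass blank, 66 x 44 x 8 mm, 0.07 to 0.14 kg; outline: a rectangle with a square-cornered notch (13 mm along the length, 11 mm along the width) out of each corner, i.e. a broad cross. The middle 40 mm of each long side and the middle 22 mm of each short end are straight on every blank. Point: its centre, half-way up; x along its 66 mm length, z up.
- blank_cross: The same brass blank (cross outline); origin at the centre of its underside.
- pattern_cross_centre (a point): White pattern plate, 66 x 44 x 5 mm, fixed, not to be handled; outline: a rectangle with a square-cornered notch (13 mm along the length, 11 mm along the width) out of each corner, i.e. a broad cross. One of the three patterns lies on the cork mat, the other two on the black store mat at the back. Point: its centre.
- sample_spot (a point): Centre of the top of the brown cork mat (90 x 90 x 3 mm) left of the tray. The pattern lying here (within 30 mm of this point) tells which blank is wanted.
- tray: Fixed blue tray, three slots with one blank each, in any order. Floor 56 (x) by 174 (y) mm, 4 mm thick; ribs along x, 18 mm tall and 6 thick, make slots 48 mm wide at y = -54, 0, +54 mm. Slots are open at both ends, where the blanks (length along x) stick out by about 5 mm: only their two short ends can be gripped here. Origin: underside centre, on the bench.
- marker: Grey marking unit, fixed box 164 (x) by 108 (y) mm, top 34 mm above the bench. Along x: clip pivot at the -x end, rubber pad in the middle, steel end stop, then the green button at the +x end. Origin: centre of the underside, on the bench.
- nest (a point): Centre of the top of the black rubber pad (60 x 36 mm), 36 mm above the bench; x along the unit's length. A blank lies here, length along x. The end stop (40 mm wide, top 16.5 mm above this point) has its face at x = +35.5 mm, so no finger fits beyond that end of the blank: hold it by its long sides, which are free, to lay it here.
- clip_pivot (a point): Top of the clip's pivot screw, at x = -40, y = -34 mm from the nest point and 52 mm above the bench. The clip swings level about this vertical axis.
- clip_knob (a point): Red upright knob of the clip, diameter 12 mm, 52 to 82 mm above the bench, 36 mm from the pivot axis. Point: on its axis, 71 mm above the bench. Under it is the clip's rolled steel nose (radius 7 mm, top 56.5 mm above the bench), so keep fingertips above about 59 mm; the rest of the clip and the end stop stay below 54 mm.
- clip (a joint): Swing of the clip, rad: 0 = fully back, arm pointing 190 degrees anticlockwise (seen from above) from the nest's x axis; grows CLOCKWISE, arm direction = 190 degrees - joint; stop at 2.53. Stays where left (friction 0.04 N m). The nose meets a seated blank's near short end at about 1.8; on the blank from 2.1 to 2.5; clear of it below 1.5. Starts clear.
- clip_leaf: Sprung steel arm of the clip with nose and knob; origin under the pivot. It hinges up slightly at the pivot; the spring presses the nose down with 3 to 4 N. The smooth nose rides up by itself (1.5 mm) on the blank's edge when swung level; no lifting is needed.
- start (a joint): Travel of the start button, m: 0 = out, 0.006 = fully pressed (5 N, springs back). Counts as pressed beyond 0.0045.
- start_top (a point): Centre of the top of the green round start button (diameter 24 mm), 56 mm above the bench, on the marking unit at x = +62, y = -22 mm from the nest point, beyond the end stop; pressed straight down.
- tea_cup_centre (a point): White tea cup, 77 mm wide, 57 mm tall; fast bystander, to be left alone. Point: its centre.
- carved_bangle_centre (a point): Red carved bangle lying flat, 70 mm across, 22 mm tall; fast bystander, to be left alone. Point: its centre.
- flat_pliers_centre (a point): Orange-handled pliers lying along their x axis, 160 x 56 x 13 mm; fast bystander, to be left alone. Point: its centre.
- white_bottle_centre (a point): White bottle, 37 mm across, 82 mm tall; loose bystander, to be left alone. Point: its centre.
- wood_block_centre (a point): Brown hardwood offcut, 41 (x) x 70 (y) x 24 mm; loose bystander, to be left alone. Point: its centre.
Mind the look-alikes: they are no part of the job. Leave any purple look-alike of the blank_plain alone.

How it is judged:
By the outcome, as a careful person would: the job done as asked, in the order asked, and still so for the second after the job is handed in, with the robot touching nothing.
It also fails if it takes over 72 s, if anything falls off the work surface, if the arm or the gripper's body presses on something with over 40 N, if the wrist force passes 120 N, or if a joint passes its speed limit or range.

### The arm

A 6-joint arm with a two-finger parallel gripper is mounted at the origin on a cart in front of the work surface, level with it; the furniture and walls round the work are solid. World frame = base frame: x ahead of the robot, y to its left, z up, the work surface at z = 0. Lengths are in m, angles in rad, forces in N, time in s.
With the tool pointing down it reaches from about 0.35 to 0.975 m from the base axis. Payload 4.9 kg.
Tool frame: the origin (TCP) lies at the very end of the fingers, on their centre line; the grasp point (between the pads) lies 19 mm behind it; z points along the fingers, x is the direction in which the jaws open and shut, and the axes are right-handed (so a half turn about z gives the same grasp; the last joint's range is limited). The gripper opens to 85 mm and grips with 20 to 120 N. Pads are 22 mm wide; open, the fingers measure 114 mm over their backs; the gripper's body (76 mm by 85 mm) begins 54 mm behind the grasp point. The pads swing forward as they close: fully open they stand 13 mm farther back than shut.
Start: joints at [-1.331, 0.053, 1.613, -0, 1.476, -0.119], TCP at [0.219, -0.585, 0.231] pointing down, gripper open.
Joint ranges: [-3.01, 3.01], [-1.01, 2.22], [0.06, 2.58], [-1.02, 4.17], [0.09, 2.62], [-3.14, 3.14]. Speed limits (rad/s): [2.57, 2.57, 3.14, 3.14, 3.14, 3.14].

### API

Orientations are given as a rotation vector (axis times angle).
In Python, from station import ctrl, get_image, calibration, job gives the robot as it stands.
- The arm moves only by the tool jog_arm, never from a script. Its argument "deltas" is a list of rows, each a list of 3 entries, a list of its own where there are three numbers: the turn, a rotation vector about the tool's x, y, z in degrees, then the shift along the tool's x, y, z in m, then the finger opening in m, from 0 to 0.0854. In form: [[[ax, ay, az], [tx, ty, tz], gripper], ...]. A call has 1 to 12 rows; each row is the pose to reach, as a shift and turn from the pose commanded when the call began, along the tool's axes at that moment; what a row does not reach only later rows make up. A row lasts 1/12 s, in which the tool goes at most 41.7 mm and 7.16 degrees, less where a joint would pass 70% of its speed; a pose out of reach is approached as far as the arm can. A call with a gripper value outside its range is refused whole. The fingers move at their own pace and stop on an object; "squeeze" is the grip in N (left out, the last holds). Time passes only in rows, so rows that repeat a pose let the fingers close. It gives the time, the measured TCP pose, the force and the opening at its end, in the units of the state.
- ctrl.get_obs(): the state, without advancing time (a new reading comes with each control period).
- get_image(name): name is "scene" or "top"; returns the picture (420x560x3 uint8, red, green, blue); there is no depth.
- calibration(name): a dict with "mtx" (3x3 intrinsics, pixels), "k1" (the pictures are not rectified: a ray, as slopes to the right and down, at radius r is drawn at 1 + k1 r^2 times it, then the intrinsics apply), "origin" and "rotation" of the camera in the world. Camera axes: x right, y up, looking along -z (the intrinsics and any distortion apply to the point x, -y, -z); pixel columns grow to the right and rows downward; lengths in m; the calibration is good to about 2 mm. A picture is of the moment at which its call begins. calibration takes no time and is no camera call.
- job.finish_job(): hands the job in, once; it reports no verdict.
The state is a dict: "t": time; "q": joint angles; "dq": joint speeds; "effort": joint torques, N m; "tool_pos": TCP position; "tool_rot": TCP orientation; "contact_force": force on the tool from outside, world axes, zero at the start; "wrist_torque": the same for the moment, N m; "opening": finger opening in m.
Only numpy, scipy, OpenCV 4.12 (cv2) and the standard library are available. Lean on these libraries where they do the work, as an engineer would, in place of code of your own. Each camera call takes 0.05 s, during which the arm holds its last target.

## Working session

There is one attempt and no reset: what is moved stays moved. The work goes in short steps, Python scripts to look and compute and a tool call to move; the robot and the scene stay as the last step left them, time stands still between calls to the robot, and variables do not carry over. Pictures are saved under pics/ and viewed, and the job is handed in when it is done.

Besides the shell and the picture viewer there is one more tool, called after "Call:" as name([rows], argument=value, ...), one row to a line, values as JSON. jog_arm: Moves the arm, as the interface text tells. Its arguments: {"type":"object","properties":{"deltas":{"type":"array","items":{"type":"array"}},"squeeze":{"type":"number"}},"required":["deltas"]}

```bash
mkdir -p pics; ls; python3 - <<'E'
from station import ctrl,get_image,calibration,job
import cv2
for n in("scene","top"):
    im=get_image(n); cv2.imwrite(f"pics/{n}0.png",im[:,:,::-1]); print(n,calibration(n))
print(ctrl.get_obs())
E
```

```text
pics
scene {'mtx': array([[400.96485339,   0.        , 280.85400244],
       [  0.        , 400.96485339, 204.57978613],
       [  0.        ,   0.        ,   1.        ]]), 'k1': -0.07702311405234054, 'origin': array([-0.23291951,  0.7318929 ,  0.56616451]), 'rotation': array([ 0.56011217, -1.26703295, -2.01933955])}
top {'mtx': array([[524.28774899,   0.        , 283.51225084],
       [  0.        , 524.28774899, 210.18952265],
       [  0.        ,   0.        ,   1.        ]]), 'k1': -0.12332622192934589, 'origin': array([0.33357559, 0.03462746, 1.54727807]), 'rotation': array([ 0.10070806, -0.10796818, -1.56413461])}
{'t': 0.1, 'q': array([-1.33099761e+00,  5.33018401e-02,  1.61419658e+00, -9.90686223e-06,
        1.47599550e+00, -1.19000413e-01]), 'dq': array([ 0.00164391, -0.00017029, -0.00397601,  0.00052588,  0.00228348,
        0.00133541]), 'effort': array([ 1.39395524e-03, -3.94899166e+01, -3.71364033e+01, -1.26904933e-04,
        3.88251850e-03, -8.21597894e-06]), 'tool_pos': array([ 0.21932768, -0.58463324,  0.23015531]), 'tool_rot': array([-2.58115091e+00,  1.78868261e+00,  2.24477231e-03]), 'contact_force': array([-0.32521736, -0.45161151,  0.48744234]), 'wrist_torque': array([-0.02600873,  0.02789648, -0.05493094]), 'opening': 0.08554876301273219}
```

View pics/scene0.png

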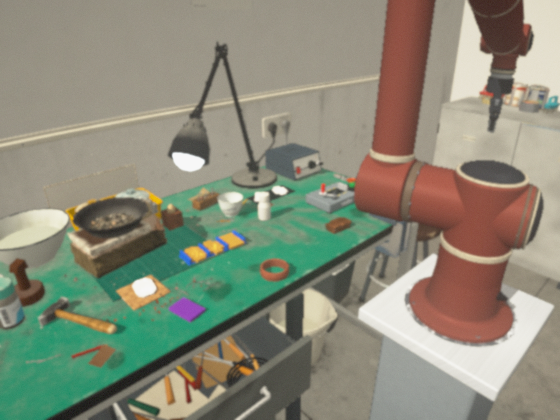

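View pics/top0.png

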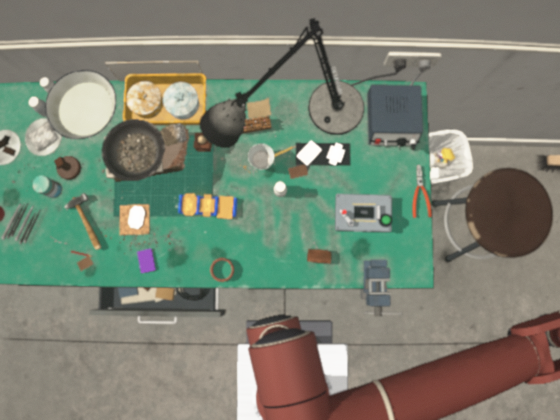

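The scene view shows the blue tray at about (213,247), the cork mat at (143,290) and the marker at (332,195). The top view shows the tray at (208,206), the cork mat at (135,218), the marker at (364,213), the purple look-alike at (147,261) and the store mat at (323,154). I'll crop these closer.

```bash
python3 - <<'E'
import cv2,numpy as np
t=cv2.imread("pics/top0.png"); s=cv2.imread("pics/scene0.png")
def c(im,x,y,w,h,f): return cv2.resize(im[y:y+h,x:x+w],(w*f,h*f),interpolation=cv2.INTER_CUBIC)
a=c(t,110,185,135,90,5);b=c(t,290,140,145,100,5)
cv2.imwrite("pics/c1.png",a);cv2.imwrite("pics/c2.png",b)
cv2.imwrite("pics/c3.png",c(s,110,180,250,140,3))
E
```

```text
(no output)
```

View pics/c1.png

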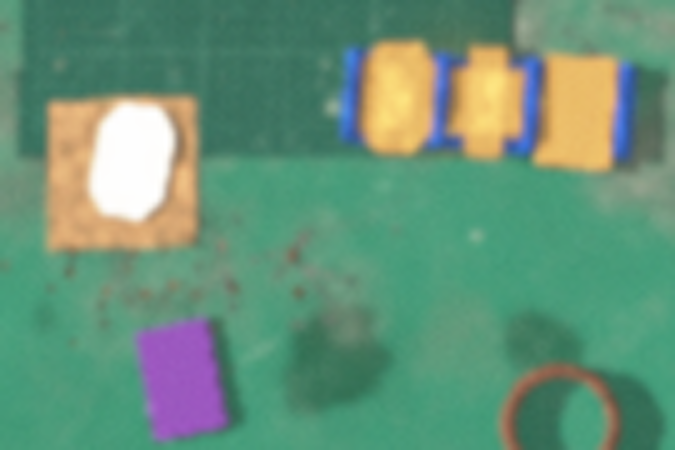

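View pics/c2.png

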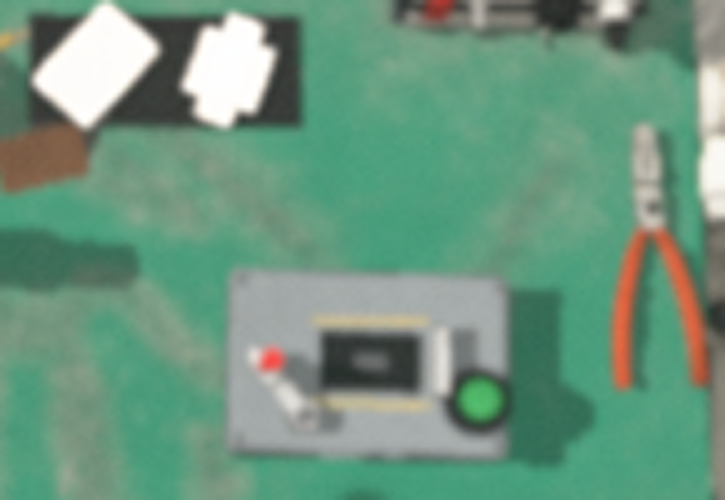

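View pics/c3.png

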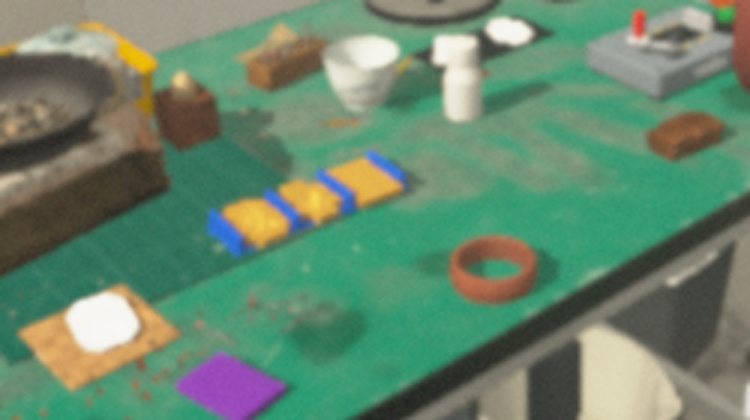

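The mat pattern is an octagon, and the store mat holds the plain and cross patterns, which agrees. Candidates in the top view:
- chamfer blank (189,204)
- cross blank (207,205)
- plain blank (225,207)
- purple plate (147,261), a look-alike

I choose the chamfer blank at (189,204), and the crop confirms it. Next I'll measure.

```bash
cat > h.py <<'E'
import numpy as np,cv2
from scipy.spatial.transform import Rotation as R
def und(p,c):
    K=c['mtx']; p=np.atleast_2d(p).astype(float)
    d=np.c_[(p[:,0]-K[0,2])/K[0,0],(p[:,1]-K[1,2])/K[1,1]]
    u=d.copy()
    for _ in range(20): u=d/(1+c['k1']*(u**2).sum(1,keepdims=True))
    return u
def ray(p,c):
    u=und(p,c); v=np.c_[u[:,0],-u[:,1],-np.ones(len(u))]
    return R.from_rotvec(c['rotation']).apply(v)
def plane(p,z,c):
    v=ray(p,c); return c['origin']+v*((z-c['origin'][2])/v[:,2:])
def proj(P,c):
    q=R.from_rotvec(c['rotation']).inv().apply(np.atleast_2d(P)-c['origin'])
    u=np.c_[q[:,0]/-q[:,2],-q[:,1]/-q[:,2]]; u=u*(1+c['k1']*(u**2).sum(1,keepdims=True))
    return u@c['mtx'][:2,:2].T+c['mtx'][:2,2]
def tri(p1,c1,p2,c2):
    A=[];b=[]
    for p,c in((p1,c1),(p2,c2)):
        v=ray(p,c)[0];v/=np.linalg.norm(v);M=np.eye(3)-np.outer(v,v);A.append(M);b.append(M@c['origin'])
    return np.linalg.lstsq(np.vstack(A),np.hstack(b),rcond=None)
def comps(m,roi,mn=8):
    x,y,w,h=roi; k=np.zeros_like(m);k[y:y+h,x:x+w]=m[y:y+h,x:x+w]
    n,l,s,ce=cv2.connectedComponentsWithStats(k)
    return [(l==i,s[i],ce[i]) for i in range(1,n) if s[i][4]>=mn]
E
python3 - <<'E'
from h import *
from station import calibration
ct,cs=calibration("top"),calibration("scene")
t=cv2.imread("pics/top0.png"); s=cv2.imread("pics/scene0.png")
ht,hs=[cv2.cvtColor(i,cv2.COLOR_BGR2HSV) for i in(t,s)]
def rng(h,a,b): return cv2.inRange(h,a,b)
def rect(m,z,c,lab):
    ys,xs=np.nonzero(m); P=plane(np.c_[xs,ys],z,c)[:,:2]
    cen=P.mean(0); r=cv2.minAreaRect((P*1000).astype(np.float32)); 
    print(lab,'n',len(xs),'px',xs.mean().round(1),ys.mean().round(1),'cen',cen.round(4),'rect',np.round(r[0],1),np.round(r[1],1),round(r[2],1)); return cen
for h,c,roiT,n in((ht,ct,(170,185,75,45),'top'),(hs,cs,(170,225,80,45),'scene')):
    g=rng(h,(12,90,110),(32,255,255)); b=rng(h,(105,120,70),(125,255,255))
    for m,st,ce in comps(g,roiT,20): rect(m,.012,c,n+' gold')
    m=np.zeros_like(g);x,y,w,hh=roiT;m[y:y+hh,x:x+w]=(g|b)[y:y+hh,x:x+w];rect(m,.014,c,n+' tray')
    for m,st,ce in comps(b,roiT,8): rect(m,.018,c,n+' rib')
def red(h): return rng(h,(0,150,120),(7,255,255))|rng(h,(173,150,120),(180,255,255))
roi={'t':(330,190,65,45),'s':(300,175,60,40)}
for m,st,ce in comps(red(ht),roi['t'],5): rect(m,.082,ct,'top red'); 
for m,st,ce in comps(red(hs),roi['s'],5): rect(m,.067,cs,'scene red')
for m,st,ce in comps(rng(ht,(45,120,60),(75,255,255)),(376,208,20,22),5): rect(m,.056,ct,'top green')
gm=rng(ht,(0,0,120),(180,45,230))
for m,st,ce in comps(gm,roi['t'],300): rect(m,.034,ct,'top grey')
bk=rng(ht,(0,0,0),(180,255,70))
for m,st,ce in comps(bk,roi['t'],40): rect(m,.036,ct,'top black')
E
```

```text
top gold n 282 px 188.9 204.0 cen [0.5561 0.3089] rect [556.4 309.2] [40.5 67. ] 86.8
top gold n 247 px 206.8 204.8 cen [0.5541 0.2554] rect [553.5 256.3] [66.1 38.7] 1.2
top gold n 316 px 225.0 207.0 cen [0.5478 0.2011] rect [548.2 201.7] [42.1 67.2] 86.2
top tray n 1019 px 207.9 205.4 cen [0.5519 0.2519] rect [552.5 254.1] [173.4  68.3] 85.6
top rib n 46 px 179.5 203.8 cen [0.5557 0.3359] rect [556.8 336.2] [ 7.6 51. ] 87.3
top rib n 18 px 198.3 201.3 cen [0.5636 0.2801] rect [560.  277.8] [38.9  6. ] 1.5
top rib n 46 px 215.4 206.3 cen [0.5488 0.2289] rect [550.6 229. ] [11.2 57.6] 81.3
top rib n 54 px 234.7 207.1 cen [0.5468 0.1719] rect [546.9 171.6] [ 8.8 53.6] 85.8
top rib n 10 px 197.5 212.8 cen [0.5292 0.2815] rect [527.8 281.1] [10.8  9. ] 56.9
scene gold n 210 px 231.9 240.4 cen [0.5425 0.2008] rect [544.5 199.8] [42.7 79. ] 78.4
scene gold n 186 px 213.3 246.3 cen [0.5511 0.255 ] rect [550.9 253.4] [36.4 78. ] 85.6
scene gold n 231 px 195.4 253.3 cen [0.5537 0.308 ] rect [553.7 307.1] [39.6 78.2] 84.6
scene tray n 844 px 211.2 247.4 cen [0.547  0.2626] rect [547.6 257.7] [181.7  79. ] 85.5
scene rib n 35 px 238.7 234.9 cen [0.5444 0.1757] rect [544.9 175.8] [ 9.3 55.4] 87.4
scene rib n 48 px 222.5 243.5 cen [0.5379 0.2344] rect [540.2 233.8] [14.9 74.7] 74.7
scene rib n 48 px 205.1 249.9 cen [0.5421 0.2856] rect [544.  286.8] [10.3 70.5] 82.5
scene rib n 86 px 184.9 257.5 cen [0.5462 0.3424] rect [548.9 343.1] [16.  70.9] 84.8
top red n 6 px 344.0 211.5 cen [ 0.5266 -0.1427] rect [ 526.6 -142.7] [2.8 5.7] 0.2
scene red n 15 px 322.7 187.0 cen [ 0.5356 -0.1524] rect [ 535.1 -153.1] [ 6.4 48.6] 41.8
top green n 63 px 385.8 219.4 cen [ 0.5075 -0.2666] rect [ 507.3 -267.1] [20.3 23.6] 0.2
top grey n 1579 px 361.2 211.9 cen [ 0.5321 -0.1992] rect [ 530.5 -203.1] [167.5 108.3] 88.4
top black n 132 px 363.4 212.0 cen [ 0.5313 -0.205 ] rect [ 532.5 -205.4] [50.  26.5] 89.2
```

```bash
cat >> h.py <<'E'
def deltas(x,y,z,yaw):
    from station import ctrl
    o=ctrl.get_obs(); R0=R.from_rotvec(o['tool_rot']); a=np.radians(yaw)
    X=np.array([np.cos(a),np.sin(a),0]);Z=np.array([0,0,-1.]);Y=np.cross(Z,X)
    T=R.from_matrix(np.c_[X,Y,Z]); d=(R0.inv()*T).as_rotvec(degrees=True)
    xx=R0.as_matrix()[:,0]
    print('t',round(float(o['t']),2),'pos',o['tool_pos'].round(4),'yaw',np.degrees(np.arctan2(xx[1],xx[0])).round(2),'turn',d.round(2),'shift',R0.inv().apply(np.array([x,y,z])-o['tool_pos']).round(4),'F',o['contact_force'].round(1),'open',round(float(o['opening']),4),'q',o['q'].round(2))
E
python3 - <<'E'
from h import *
deltas(.556,.309,.15,-3.3)
from station import calibration
ct,cs=calibration("top"),calibration("scene")
# marker edges: green-bench vs grey saturation transition, subpixel
t=cv2.imread("pics/top0.png"); S=cv2.cvtColor(t,cv2.COLOR_BGR2HSV)[:,:,1].astype(float)
def edge(side):
    P=[]
    if side in 'tb':
        for x in range(342,388):
            ys=np.arange(190,202) if side=='t' else np.arange(224,238)
            v=S[ys,x]; 
            f=(v-100); i=np.nonzero(f[:-1]*f[1:]<0)[0]
            if len(i): i=i[-1 if side=='t' else 0]; P.append((x,ys[i]+f[i]/(f[i]-f[i+1])))
    else:
        for y in range(199,228):
            xs=np.arange(328,345) if side=='l' else np.arange(384,400)
            v=S[y,xs]; f=v-100; i=np.nonzero(f[:-1]*f[1:]<0)[0]
            if len(i): i=i[-1 if side=='l' else 0]; P.append((xs[i]+f[i]/(f[i]-f[i+1]),y))
    return np.array(P,float)
for sd in 'tblr':
    P=plane(edge(sd),.034,ct)[:,:2].astype(np.float32)
    vx,vy,x0,y0=cv2.fitLine(P,cv2.DIST_HUBER,0,.001,.001).ravel()
    print(sd,len(P),np.degrees(np.arctan2(vy,vx)),x0,y0)
print('spot',plane([[280,225]],0,ct), 'obst px->', plane([[280,188],[318,256],[222,269]],0.02,ct)[:,:2])
E
```

```text
t 0.1 pos [ 0.2193 -0.5846  0.2302] yaw -69.44 turn [ -0.07   0.09 -66.14] shift [-0.7184 -0.629   0.0816] F [-0.3 -0.5  0.5] open 0.0855 q [-1.33  0.05  1.61 -0.    1.48 -0.12]
t 29 -89.44328 0.5872668 -0.22172983
b 44 88.758415 0.47390005 -0.1934062
l 19 -4.3704467 0.5413511 -0.1200523
r 25 -4.6145782 0.53299516 -0.28988725
spot [[0.49613453 0.03810716 0.        ]] obst px-> [[ 0.6039688   0.03858091]
 [ 0.40377513 -0.0729375 ]
 [ 0.36477168  0.20587496]]
```

Call:
jog_arm([
  [[0,0,-66.1],[-0.718,-0.629,0.05],0.085],
  [[0,0,-66.1],[-0.718,-0.629,0.05],0.085],
  [[0,0,-66.1],[-0.718,-0.629,0.05],0.085],
  [[0,0,-66.1],[-0.718,-0.629,0.05],0.085],
  [[0,0,-66.1],[-0.718,-0.629,0.05],0.085],
  [[0,0,-66.1],[-0.718,-0.629,0.05],0.085],
  [[0,0,-66.1],[-0.718,-0.629,0.05],0.085],
  [[0,0,-66.1],[-0.718,-0.629,0.05],0.085],
  [[0,0,-66.1],[-0.718,-0.629,0.05],0.085],
  [[0,0,-66.1],[-0.718,-0.629,0.05],0.085],
  [[0,0,-66.1],[-0.718,-0.629,0.05],0.085],
  [[0,0,-66.1],[-0.718,-0.629,0.05],0.085],
])

```text
t: 1.1
tool_pos: [0.3956, -0.116, 0.2048]
tool_rot: [3.14, -0.092, 0.001]
contact_force: [1.6, -1.1, 0.2]
opening: 0.0849
```

```bash
python3 -c "
from h import *
deltas(.556,.309,.15,-3.3)"
```

```text
t 1.1 pos [ 0.3956 -0.116   0.2048] yaw -3.37 turn [ 0.01 -0.02 -0.07] shift [ 0.1351 -0.4337  0.0548] F [ 1.6 -1.1  0.2] open 0.0849 q [-0.47 -0.48  2.11  0.    1.51 -0.41]
```

Call:
jog_arm([
  [[0,0,0],[0.135,-0.434,0.055],0.085],
  [[0,0,0],[0.135,-0.434,0.055],0.085],
  [[0,0,0],[0.135,-0.434,0.055],0.085],
  [[0,0,0],[0.135,-0.434,0.055],0.085],
  [[0,0,0],[0.135,-0.434,0.055],0.085],
  [[0,0,0],[0.135,-0.434,0.055],0.085],
  [[0,0,0],[0.135,-0.434,0.055],0.085],
  [[0,0,0],[0.135,-0.434,0.055],0.085],
  [[0,0,0],[0.135,-0.434,0.055],0.085],
  [[0,0,0],[0.135,-0.434,0.055],0.085],
  [[0,0,0],[0.135,-0.434,0.055],0.085],
  [[0,0,0],[0.135,-0.434,0.055],0.085],
])

```text
t: 2.1
tool_pos: [0.5557, 0.3126, 0.1469]
tool_rot: [-3.14, 0.084, 0.005]
contact_force: [-1.0, -1.6, 0.2]
opening: 0.0852
```

```bash
python3 -c "
from h import *
deltas(.556,.309,.06,-3.3)"
```

```text
t 2.1 pos [0.5557 0.3126 0.1469] yaw -3.08 turn [-0.04  0.19  0.22] shift [0.0008 0.0037 0.0869] F [-1.  -1.6  0.2] open 0.0852 q [0.39 0.15 1.66 0.   1.34 0.45]
```

Call:
jog_arm([
  [[0,0,0],[0.0,0.003,0.03],0.085],
  [[0,0,0],[0.001,0.003,0.06],0.085],
  [[0,0,0],[0.001,0.003,0.087],0.085],
  [[0,0,0],[0.001,0.003,0.087],0.085],
  [[0,0,0],[0.001,0.003,0.087],0.085],
])

```text
t: 2.52
tool_pos: [0.5548, 0.3034, 0.0609]
tool_rot: [3.138, -0.092, -0.007]
contact_force: [-0.3, 0.5, -0.5]
opening: 0.085
```

```bash
python3 -c "
from h import *
from station import get_image,calibration
a,b=get_image('top'),get_image('scene')
deltas(.556,.309,.02,-3.3)
cv2.imwrite('pics/t1.png',a[:,:,::-1]);cv2.imwrite('pics/s1.png',b[:,:,::-1])
f=lambda i,x,y,w,h,k:cv2.resize(i[y:y+h,x:x+w,::-1],(w*k,h*k),interpolation=cv2.INTER_CUBIC)
A=f(a,150,160,100,80,5);B=f(b,150,190,100,80,5)
for q in (-.0425,.0425): 
  print(proj([[.5557+q,.309,.06]],calibration('top')),proj([[.5557+q,.309,.06]],calibration('scene')))
cv2.imwrite('pics/c4.png',np.vstack([A,B])[:, :])
"
```

```text
t 2.62 pos [0.5576 0.3046 0.0651] yaw -3.35 turn [-0.06 -0.14 -0.05] shift [-0.002  -0.0042  0.0451] F [ 0.3 -0.6  1.1] open 0.0849 q [ 0.38  0.23  1.71 -0.    1.2   0.44]
[[185.53047344 216.42089141]] [[201.94367709 243.30671554]]
[[186.38923927 187.21501395]] [[184.04716062 230.68468535]]
```

View pics/c4.png

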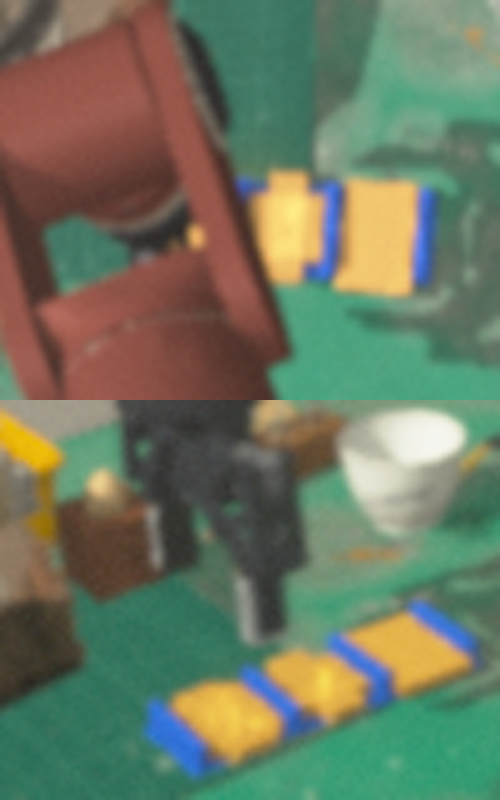

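Call:
jog_arm([
  [[0,0,0],[0,0,0],0.085],
  [[0,0,0],[0,0,0],0.085],
])

```text
t: 2.78
tool_pos: [0.5581, 0.3049, 0.0658]
tool_rot: [-3.139, 0.092, -0.006]
contact_force: [-0.5, 0.1, -0.8]
opening: 0.0851
```

Call:
jog_arm([
  [[0,0,0],[0,0,0],0.085],
  [[0,0,0],[0,0,0],0.085],
])

```text
t: 2.95
tool_pos: [0.5572, 0.3046, 0.0644]
tool_rot: [-3.139, 0.092, -0.003]
contact_force: [-0.1, 0.8, 0.1]
opening: 0.0855
```

```bash
python3 -c "
from h import *
deltas(.556,.309,.02,-3.3)"
```

```text
t 2.95 pos [0.5572 0.3046 0.0644] yaw -3.35 turn [-0.05 -0.1  -0.05] shift [-0.0015 -0.0043  0.0444] F [-0.1  0.8  0.1] open 0.0855 q [0.38 0.23 1.71 0.   1.2  0.44]
```

Call:
jog_arm([
  [[0,0,0],[-0.0015,-0.0043,0.01],0.085],
  [[0,0,0],[-0.0015,-0.0043,0.022],0.085],
  [[0,0,0],[-0.0015,-0.0043,0.034],0.085],
  [[0,0,0],[-0.0015,-0.0043,0.044],0.085],
  [[0,0,0],[-0.0015,-0.0043,0.044],0.085],
  [[0,0,0],[-0.0015,-0.0043,0.044],0.085],
  [[0,0,0],[-0.0015,-0.0043,0.044],0.085],
])

```text
t: 3.53
tool_pos: [0.5553, 0.3087, 0.0189]
tool_rot: [3.14, -0.092, -0.0]
contact_force: [-0.0, 0.4, -0.2]
opening: 0.0849
```

```bash
python3 -c "
from h import *
from station import get_image,calibration
b=get_image('scene')
deltas(.556,.309,.001,-3.3)
f=lambda i,x,y,w,h,k:cv2.resize(i[y:y+h,x:x+w,::-1],(w*k,h*k),interpolation=cv2.INTER_CUBIC)
cv2.imwrite('pics/c5.png',f(b,150,190,100,80,7))
"
```

```text
t 3.58 pos [0.5557 0.3089 0.0195] yaw -3.35 turn [-0.02 -0.04 -0.05] shift [ 0.0003 -0.0002  0.0185] F [ 0.1 -0.3 -0.3] open 0.0847 q [0.39 0.29 1.73 0.   1.13 0.45]
```

View pics/c5.png

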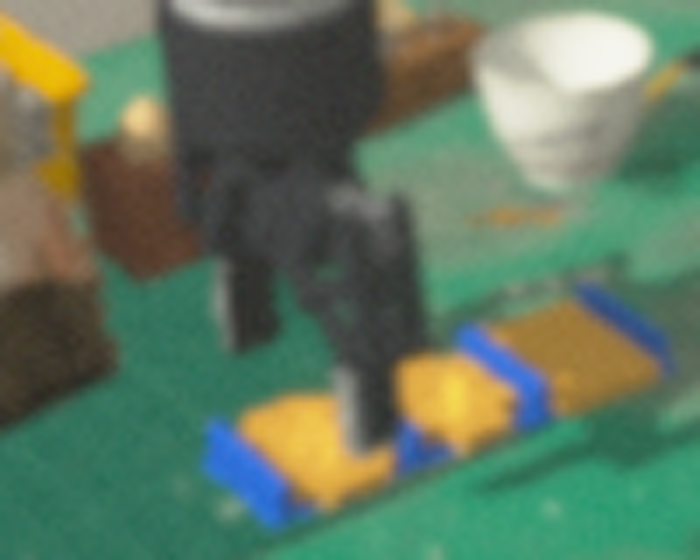

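```bash
python3 -c "
from h import *
from station import calibration
c=calibration('scene')
# tip bottom corners in crop
for p in ((345,440),(365,452),(392,435)):
  q=[150+(p[0]-3)/7,190+(p[1]-3)/7]; print(p,[plane([q],z,c)[0].round(4) for z in(.0195,.0325)])
for p in ((.5132,.320),(.5132,.298),(.499,.298)):
  q=proj([[*p,.0325]],c)[0]; print(p,((q-[150,190])*7+3).round(0))
"
```

```text
(345, 440) [array([0.5402, 0.3053, 0.0195]), array([0.5218, 0.3154, 0.0325])]
(365, 452) [array([0.5285, 0.3043, 0.0195]), array([0.5104, 0.3144, 0.0325])]
(392, 435) [array([0.5315, 0.2908, 0.0195]), array([0.5133, 0.3013, 0.0325])]
(0.5132, 0.32) [347. 455.]
(0.5132, 0.298) [400. 432.]
(0.499, 0.298) [422. 448.]
```

Call:
jog_arm([
  [[0,0,0],[0,0,0.006],0.085],
  [[0,0,0],[0,0,0.012],0.085],
  [[0,0,0],[0,0,0.018],0.085],
  [[0,0,0],[0,0,0.018],0.085],
  [[0,0,0],[0,0,0.018],0.085],
])

```text
t: 4.0
tool_pos: [0.5547, 0.3085, 0.0002]
tool_rot: [3.14, -0.092, -0.002]
contact_force: [-0.9, 0.4, -0.6]
opening: 0.0849
```

Call:
jog_arm([
  [[0,0,0],[0,0,0],0.075],
  [[0,0,0],[0,0,0],0.07],
  [[0,0,0],[0,0,0],0.065],
  [[0,0,0],[0,0,0],0.06],
  [[0,0,0],[0,0,0],0.06],
  [[0,0,0],[0,0,0],0.06],
], squeeze=30)

```text
t: 4.5
tool_pos: [0.556, 0.3089, 0.0021]
tool_rot: [-3.14, 0.092, -0.002]
contact_force: [-0.4, -1.0, 5.6]
opening: 0.0647
```

Call:
jog_arm([
  [[0,0,0],[0,0,0],0.06],
  [[0,0,0],[0,0,-0.01],0.06],
  [[0,0,0],[0,0,-0.02],0.06],
  [[0,0,0],[0,0,-0.03],0.06],
  [[0,0,0],[0,0,-0.04],0.06],
  [[0,0,0],[0,0,-0.05],0.06],
  [[0,0,0],[0,0,-0.05],0.06],
  [[0,0,0],[0,0,-0.05],0.06],
])

```text
t: 5.17
tool_pos: [0.556, 0.3091, 0.0526]
tool_rot: [-3.139, 0.092, -0.003]
contact_force: [-0.4, -0.5, -1.4]
opening: 0.0646
```

```bash
python3 -c "
from h import *
from station import get_image,calibration
b=get_image('scene')
deltas(.496,.04,.08,0)
f=lambda i,x,y,w,h,k:cv2.resize(i[y:y+h,x:x+w,::-1],(w*k,h*k),interpolation=cv2.INTER_CUBIC)
cv2.imwrite('pics/c6.png',f(b,150,190,100,80,7))
"
```

```text
t 5.22 pos [0.5554 0.3088 0.0515] yaw -3.34 turn [-0.01 -0.03 -3.34] shift [-0.0436  0.2718 -0.0286] F [ 0.1  0.1 -0.9] open 0.0647 q [0.39 0.24 1.72 0.   1.18 0.45]
```

View pics/c6.png

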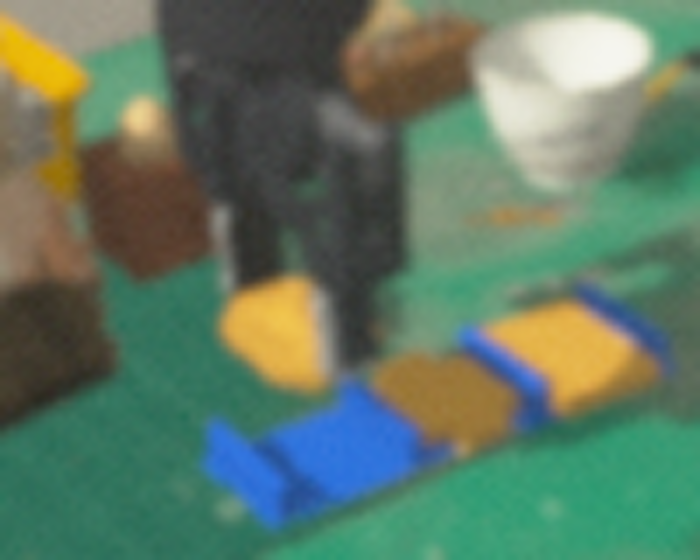

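Call:
jog_arm([
  [[0,0,0],[0,0,-0.03],0.06],
  [[0,0,-1],[-0.02,0.05,-0.05],0.06],
  [[0,0,-2],[-0.03,0.08,-0.05],0.06],
  [[0,0,-3.3],[-0.0596,0.2727,-0.05],0.06],
  [[0,0,-3.3],[-0.0596,0.2727,-0.05],0.06],
  [[0,0,-3.3],[-0.0596,0.2727,-0.05],0.06],
  [[0,0,-3.3],[-0.0596,0.2727,-0.05],0.06],
  [[0,0,-3.3],[-0.0596,0.2727,-0.05],0.06],
  [[0,0,-3.3],[-0.0596,0.2727,-0.05],0.06],
  [[0,0,-3.3],[-0.0596,0.2727,-0.05],0.06],
  [[0,0,-3.3],[-0.0596,0.2727,-0.05],0.06],
  [[0,0,-3.3],[-0.0596,0.2727,-0.05],0.06],
])

```text
t: 6.22
tool_pos: [0.4799, 0.0408, 0.1008]
tool_rot: [-3.141, -0.001, 0.001]
contact_force: [-0.8, -0.0, -1.0]
opening: 0.0648
```

```bash
python3 -c "
from h import *
deltas(.48,.04,.01,0)
"
```

```text
t 6.22 pos [0.4799 0.0408 0.1008] yaw 0.03 turn [-0.02  0.04  0.03] shift [0.0002 0.0009 0.0908] F [-0.8 -0.  -1. ] open 0.0648 q [-0.07 -0.18  2.06  0.    1.26 -0.07]
```

Call:
jog_arm([
  [[0,0,0],[0,0.001,0.03],0.06],
  [[0,0,0],[0,0.001,0.06],0.06],
  [[0,0,0],[0,0.001,0.08],0.06],
  [[0,0,0],[0,0.001,0.092],0.06],
  [[0,0,0],[0,0.001,0.098],0.06],
  [[0,0,0],[0,0.001,0.099],0.06],
  [[0,0,0],[0,0.001,0.1],0.06],
  [[0,0,0],[0,0.001,0.1],0.06],
  [[0,0,0],[0,0.001,0.1],0.06],
])

```text
t: 6.97
tool_pos: [0.4811, 0.0391, 0.0024]
tool_rot: [3.141, -0.0, 0.004]
contact_force: [-0.2, -0.8, -0.9]
opening: 0.0642
```

Call:
jog_arm([
  [[0,0,0],[0,0,0.001],0.06],
  [[0,0,0],[0,0,0.001],0.06],
  [[0,0,0],[0,0,0.001],0.06],
])

```text
t: 7.22
tool_pos: [0.4802, 0.0389, 0.0006]
tool_rot: [3.142, -0.001, 0.001]
contact_force: [0.2, 0.0, -1.1]
opening: 0.0647
```

Call:
jog_arm([
  [[0,0,0],[0,0,0.001],0.06],
  [[0,0,0],[0,0,0.001],0.06],
  [[0,0,0],[0,0,0.001],0.06],
])

```text
t: 7.47
tool_pos: [0.4798, 0.0389, -0.0009]
tool_rot: [-3.142, 0.001, 0.0]
contact_force: [-0.1, -0.3, -1.6]
opening: 0.0648
```

Call:
jog_arm([
  [[0,0,0],[0,0,0.001],0.06],
  [[0,0,0],[0,0,0.001],0.06],
  [[0,0,0],[0,0,0.001],0.06],
])

```text
t: 7.72
tool_pos: [0.4801, 0.0389, -0.0018]
tool_rot: [3.142, -0.001, 0.0]
contact_force: [-0.1, -0.5, 0.1]
opening: 0.0644
```

Call:
jog_arm([
  [[0,0,0],[0,0,0.001],0.06],
  [[0,0,0],[0,0,0.001],0.06],
  [[0,0,0],[0,0,0.001],0.06],
])

```text
t: 7.97
tool_pos: [0.4801, 0.0389, -0.0019]
tool_rot: [3.141, -0.001, -0.001]
contact_force: [-4.2, -0.2, 7.8]
opening: 0.0646
```

Call:
jog_arm([
  [[0,0,0],[0,0,-0.0008],0.06],
  [[0,0,0],[0,0,-0.0008],0.075],
  [[0,0,0],[0,0,-0.0008],0.085],
  [[0,0,0],[0,0,-0.0008],0.085],
  [[0,0,0],[0,0,-0.02],0.085],
  [[0,0,0],[0,0,-0.05],0.085],
  [[0,0,0],[0,0,-0.08],0.085],
  [[0,0,0],[-0.2,0.1,-0.13],0.085],
  [[0,0,0],[-0.2,0.1,-0.13],0.085],
  [[0,0,0],[-0.1,0.16,-0.13],0.085],
  [[0,0,0],[-0.08,0.2,-0.13],0.085],
  [[0,0,0],[-0.08,0.2,-0.13],0.085],
])

```text
t: 8.97
tool_pos: [0.3985, -0.12, 0.1204]
tool_rot: [3.141, 0.001, 0.003]
contact_force: [2.5, -0.4, -0.4]
opening: 0.0849
```

```bash
python3 -c "
from h import *
from station import get_image,calibration
a,b=get_image('top'),get_image('scene')
deltas(.48,.04,.1,90)
cv2.imwrite('pics/t2.png',a[:,:,::-1]);cv2.imwrite('pics/s2.png',b[:,:,::-1])
"
```

```text
t 9.07 pos [ 0.4    -0.1241  0.1221] yaw -0.49 turn [ 3.400e-01 -1.000e-02 -9.049e+01] shift [ 0.0785 -0.1648  0.0218] F [ 0.1  1.1 -0.4] open 0.0849 q [-0.48 -0.39  2.19 -0.    1.34 -0.47]
```

View pics/t2.png

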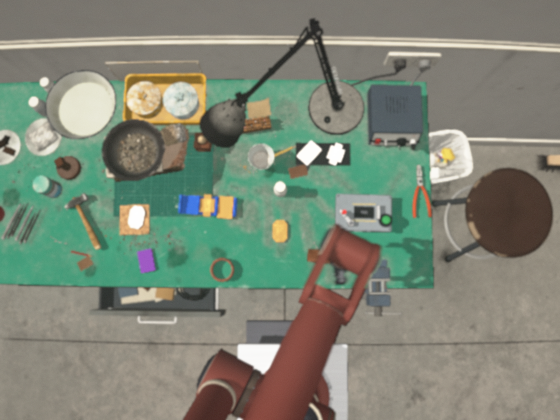

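View pics/s2.png

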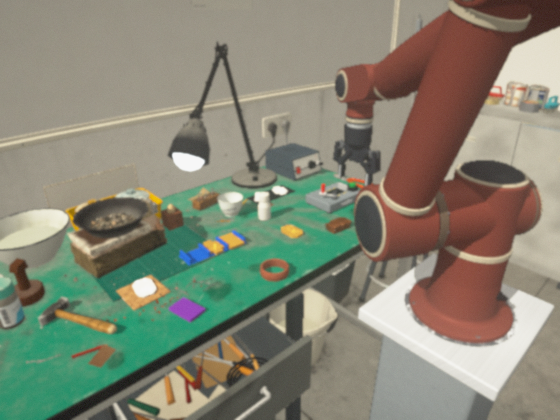

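The blank lies on the bench at top pixel (280,231), and the other two are still in the tray. I'll measure it, which also checks the camera against the arm.

```bash
python3 -c "
from h import *
from station import calibration
ct=calibration('top')
h=cv2.cvtColor(cv2.imread('pics/t2.png'),cv2.COLOR_BGR2HSV)
g=cv2.inRange(h,(12,90,110),(32,255,255))
for m,s,ce in comps(g,(265,212,30,40),20):
  ys,xs=np.nonzero(m);P=plane(np.c_[xs,ys],.008,ct)[:,:2];r=cv2.minAreaRect((P*1000).astype(np.float32))
  u,sv,v=np.linalg.svd(P-P.mean(0));print(ce,P.mean(0),r,np.degrees(np.arctan2(v[0,1],v[0,0])))
deltas(.48,.039,.06,90)
"
```

```text
[279.6     230.69375] [0.4784424  0.03918951] ((477.5921936035156, 39.48430633544922), (65.09447479248047, 44.27223205566406), 0.25149598717689514) 179.78492399332083
t 9.07 pos [ 0.4    -0.1241  0.1221] yaw -0.49 turn [ 3.400e-01 -1.000e-02 -9.049e+01] shift [ 0.0783 -0.164   0.0618] F [ 0.1  1.1 -0.4] open 0.0849 q [-0.48 -0.39  2.19 -0.    1.34 -0.47]
```

Call:
jog_arm([
  [[0,0,-90.5],[0.0783,-0.164,0.022],0.085],
  [[0,0,-90.5],[0.0783,-0.164,0.022],0.085],
  [[0,0,-90.5],[0.0783,-0.164,0.022],0.085],
  [[0,0,-90.5],[0.0783,-0.164,0.022],0.085],
  [[0,0,-90.5],[0.0783,-0.164,0.022],0.085],
  [[0,0,-90.5],[0.0783,-0.164,0.022],0.085],
  [[0,0,-90.5],[0.0783,-0.164,0.022],0.085],
  [[0,0,-90.5],[0.0783,-0.164,0.022],0.085],
  [[0,0,-90.5],[0.0783,-0.164,0.022],0.085],
  [[0,0,-90.5],[0.0783,-0.164,0.022],0.085],
  [[0,0,-90.5],[0.0783,-0.164,0.022],0.085],
  [[0,0,-90.5],[0.0783,-0.164,0.022],0.085],
])

```text
t: 10.07
tool_pos: [0.4772, 0.046, 0.0972]
tool_rot: [-2.291, -2.148, 0.001]
contact_force: [-0.0, 0.3, 0.3]
opening: 0.0851
```

Call:
jog_arm([
  [[0,0,-4.6],[0,0,0],0.075],
  [[0,0,-4.6],[0,0,0],0.075],
  [[0,0,-4.6],[0,0,0],0.075],
])

```text
t: 10.32
tool_pos: [0.4774, 0.0457, 0.0974]
tool_rot: [-2.213, -2.229, 0.001]
contact_force: [0.4, 0.1, 0.0]
opening: 0.0748
```

```bash
python3 -c "
from h import *
deltas(.48,.039,.001,90)
"
```

```text
t 10.32 pos [0.4774 0.0457 0.0974] yaw 90.42 turn [-0.04 -0.01  0.42] shift [-0.0067  0.0027  0.0964] F [0.4 0.1 0. ] open 0.0748 q [-0.06 -0.18  2.07  0.    1.26 -1.64]
```

Call:
jog_arm([
  [[0,0,0.4],[-0.0067,0.0027,0.02],0.085],
  [[0,0,0.4],[-0.0067,0.0027,0.045],0.085],
  [[0,0,0.4],[-0.0067,0.0027,0.065],0.085],
  [[0,0,0.4],[-0.0067,0.0027,0.08],0.085],
  [[0,0,0.4],[-0.0067,0.0027,0.09],0.085],
  [[0,0,0.4],[-0.0067,0.0027,0.096],0.085],
  [[0,0,0.4],[-0.0067,0.0027,0.096],0.085],
  [[0,0,0.4],[-0.0067,0.0027,0.096],0.085],
  [[0,0,0.4],[-0.0067,0.0027,0.096],0.085],
])

```text
t: 11.07
tool_pos: [0.4815, 0.0384, 0.003]
tool_rot: [2.219, 2.222, 0.002]
contact_force: [0.5, 0.4, 0.4]
opening: 0.0853
```

```bash
python3 -c "
from h import *
deltas(.48,.039,.001,90)
"
```

```text
t 11.07 pos [0.4815 0.0384 0.003 ] yaw 90.08 turn [0.12 0.01 0.08] shift [ 0.0006 -0.0015  0.002 ] F [0.5 0.4 0.4] open 0.0853 q [-0.07 -0.02  2.1   0.    1.06 -1.65]
```

Call:
jog_arm([
  [[0,0,0],[0,0,0],0.07],
  [[0,0,0],[0,0,0],0.06],
  [[0,0,0],[0,0,0],0.05],
  [[0,0,0],[0,0,0],0.045],
  [[0,0,0],[0,0,0],0.038],
  [[0,0,0],[0,0,0],0.038],
  [[0,0,0],[0,0,0],0.038],
], squeeze=30)

```text
t: 11.65
tool_pos: [0.4809, 0.0384, 0.0024]
tool_rot: [2.219, 2.223, 0.001]
contact_force: [-1.5, 0.5, 6.3]
opening: 0.0426
```

```bash
python3 -c "
from h import *
deltas(.48,.039,.001,90)
"
```

```text
t 11.65 pos [0.4809 0.0384 0.0024] yaw 90.1 turn [ 0.03 -0.01  0.1 ] shift [ 0.0006 -0.0009  0.0014] F [-1.5  0.5  6.3] open 0.0426 q [-0.07 -0.02  2.1   0.    1.06 -1.65]
```

Call:
jog_arm([
  [[0,0,0],[0,0,-0.01],0.038],
  [[0,0,0],[0,0,-0.03],0.038],
  [[0,0,0],[0,0,-0.06],0.038],
  [[0,0,0],[0,0,-0.09],0.038],
  [[0,0,0],[0,0,-0.11],0.038],
  [[0,0,0],[0,0,-0.11],0.038],
])

```text
t: 12.15
tool_pos: [0.4839, 0.0381, 0.1175]
tool_rot: [2.214, 2.218, 0.01]
contact_force: [0.1, 0.3, 0.0]
opening: 0.0423
```

```bash
python3 -c "
from h import *
from station import calibration,get_image
b=get_image('scene');t=get_image('top')
cv2.imwrite('pics/s3.png',b[:,:,::-1]);cv2.imwrite('pics/t3.png',t[:,:,::-1])
f=lambda i,x,y,w,h,k:cv2.resize(i[y:y+h,x:x+w,::-1],(w*k,h*k),interpolation=cv2.INTER_CUBIC)
cv2.imwrite('pics/c7.png',np.vstack([f(b,250,150,120,70,5),f(t,300,180,120,50,5)]))
deltas(.5325,-.205,.11,-1.5)
ct,cs=calibration('top'),calibration('scene')
im=cv2.imread('pics/s3.png');h=cv2.cvtColor(im,cv2.COLOR_BGR2HSV)
for n,lo,hi,r,zs in (('green',(45,120,60),(75,255,255),(335,170,40,30),(.056,)),('red',(0,150,100),(8,255,255),(305,175,30,30),(.067,)),('blk',(0,0,0),(180,255,75),(310,180,50,30),(.036,))):
  for m,s,ce in comps(cv2.inRange(h,lo,hi),r,6): print(n,s,ce.round(1),[plane([ce],z,cs)[0].round(4) for z in zs])
print(proj([[.5325,-.205,.036]],cs),proj([[.5325,-.205,.036]],ct))
"
```

```text
t 12.25 pos [0.4808 0.0383 0.1123] yaw 90.1 turn [ 8.00e-02 -6.00e-02  9.16e+01] shift [-0.2434  0.0513  0.0025] F [ 1.1 -0.8 -1.6] open 0.0427 q [-0.07 -0.19  2.05 -0.    1.28 -1.65]
green [349 183   5   4  15] [350.9 184.4] [array([ 0.5039, -0.2558,  0.056 ])]
red [322 184   3   7  15] [322.6 186.9] [array([ 0.5365, -0.1528,  0.067 ])]
blk [349 187   8   4  24] [352.8 188.8] [array([ 0.5052, -0.2694,  0.036 ])]
[[333.84648164 191.65540058]] [[363.36776369 211.62808942]]
```

View pics/c7.png

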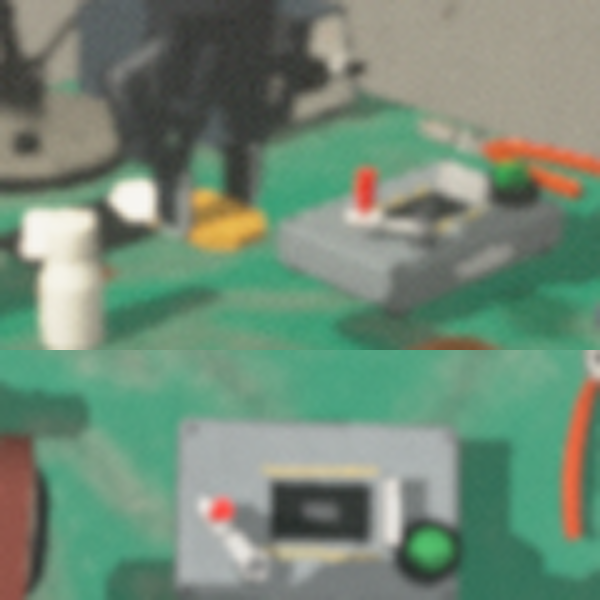

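```bash
python3 -c "
from h import *
from station import calibration
ct=calibration('top')
im=cv2.imread('pics/t3.png').astype(float)
im0=cv2.imread('pics/top0.png').astype(float); im=(im+im0)/2
yel=np.clip((im[:,:,2]+im[:,:,1])/2-im[:,:,0],0,None)
# yellow lines: per column weighted centroid
for nm,y0,y1 in(('top',202,208),('bot',219,225)):
  P=[]
  for x in range(354,375):
    w=yel[y0:y1,x]; w=np.clip(w-w.min()-5,0,None)
    if w.sum()>10: P.append((x,(w*np.arange(y0,y1)).sum()/w.sum()))
  P=np.array(P); W=plane(P,.034,ct)[:,:2].astype(np.float32)
  v=cv2.fitLine(W,cv2.DIST_HUBER,0,.001,.001).ravel(); print(nm,len(P),np.degrees(np.arctan2(v[1],v[0])),v[2:],W[0],W[-1])
g=im.mean(2)
# pad edges by threshold crossing
def cross(v,th,last=False):
  f=v-th;i=np.nonzero(f[:-1]*f[1:]<0)[0]
  if len(i)==0:return None
  i=i[-1] if last else i[0]; return i+f[i]/(f[i]-f[i+1])
T=[];B=[];L=[];Rr=[]
for x in range(358,371):
  v=g[204:222,x]; a=cross(v,85);b=cross(v,85,True); T.append((x,204+a));B.append((x,204+b))
for y in range(209,216):
  v=g[y,346:380]; 
  d=v<85; i=np.nonzero(d)[0]; i=i[(i>6)&(i<30)]
  L.append((346+i[0]-1+(v[i[0]-1]-85)/(v[i[0]-1]-v[i[0]]),y)); 
  j=i[-1];Rr.append((346+j+(85-v[j])/(v[j+1]-v[j]),y))
for n,P in zip('TBLR',(T,B,L,Rr)):
  W=plane(np.array(P),.036,ct)[:,:2].astype(np.float32);v=cv2.fitLine(W,cv2.DIST_HUBER,0,.001,.001).ravel();print(n,np.degrees(np.arctan2(v[1],v[0])).round(2),v[2:],W.mean(0))
"
```

```text
top 21 -89.517746 [ 0.5557473  -0.20698887] [ 0.5559982  -0.17813003] [ 0.55607766 -0.23707436]
bot 21 87.78104 [ 0.50709337 -0.2023702 ] [ 0.50848186 -0.17746714] [ 0.50599074 -0.23612328]
T 89.0 [ 0.54667085 -0.2088628 ] [ 0.5467172  -0.20709854]
B 89.47 [ 0.5165453  -0.20278767] [ 0.5165061 -0.2066009]
L -10.27 [ 0.5312903  -0.17762776] [ 0.5312903  -0.17762777]
R -1.0 [ 0.531531  -0.2333386] [ 0.531531  -0.2333386]
```

Call:
jog_arm([
  [[0,0,7],[-0.02,0.005,0],0.038],
  [[0,0,91.4],[-0.2443,0.0518,0.003],0.038],
  [[0,0,91.4],[-0.2443,0.0518,0.003],0.038],
  [[0,0,91.4],[-0.2443,0.0518,0.003],0.038],
  [[0,0,91.4],[-0.2443,0.0518,0.003],0.038],
  [[0,0,91.4],[-0.2443,0.0518,0.003],0.038],
  [[0,0,91.4],[-0.2443,0.0518,0.003],0.038],
  [[0,0,91.4],[-0.2443,0.0518,0.003],0.038],
  [[0,0,91.4],[-0.2443,0.0518,0.003],0.038],
  [[0,0,91.4],[-0.2443,0.0518,0.003],0.038],
  [[0,0,91.4],[-0.2443,0.0518,0.003],0.038],
  [[0,0,91.4],[-0.2443,0.0518,0.003],0.038],
])

```text
t: 13.25
tool_pos: [0.5309, -0.2051, 0.1055]
tool_rot: [-3.137, -0.108, 0.007]
contact_force: [0.7, -0.1, -0.6]
opening: 0.0425
```

Call:
jog_arm([
  [[0,0,7],[0,0,0],0.038],
  [[0,0,7],[0,0,0],0.038],
  [[0,0,7],[0,0,0],0.038],
  [[0,0,7],[0,0,0],0.038],
])

```text
t: 13.58
tool_pos: [0.5319, -0.2054, 0.1072]
tool_rot: [-3.14, 0.069, 0.004]
contact_force: [0.7, -0.2, -0.9]
opening: 0.0426
```

```bash
python3 -c "
from h import *
deltas(.5329,-.206,.060,-1.2)
"
```

```text
t 13.58 pos [ 0.5319 -0.2054  0.1072] yaw -2.54 turn [-0.07  0.13 -1.34] shift [0.0012 0.0006 0.0472] F [ 0.7 -0.2 -0.9] open 0.0426 q [-0.5   0.03  1.85 -0.    1.26 -0.45]
```

Call:
jog_arm([
  [[0,0,-1.3],[0.001,0.0006,0.015],0.038],
  [[0,0,-1.3],[0.001,0.0006,0.03],0.038],
  [[0,0,-1.3],[0.001,0.0006,0.043],0.038],
  [[0,0,-1.3],[0.001,0.0006,0.047],0.038],
  [[0,0,-1.3],[0.001,0.0006,0.047],0.038],
  [[0,0,-1.3],[0.001,0.0006,0.047],0.038],
  [[0,0,-1.3],[0.001,0.0006,0.047],0.038],
])

```text
t: 14.17
tool_pos: [0.5343, -0.2068, 0.0627]
tool_rot: [3.141, -0.037, 0.002]
contact_force: [-0.1, 0.3, -1.2]
opening: 0.0424
```

```bash
python3 -c "
from h import *
from station import get_image
b=get_image('scene');t=get_image('top')
f=lambda i,x,y,w,h,k:cv2.resize(i[y:y+h,x:x+w,::-1],(w*k,h*k),interpolation=cv2.INTER_CUBIC)
cv2.imwrite('pics/c8.png',np.vstack([f(b,290,150,80,60,8),]))
deltas(.5329,-.206,.04,-1.2)
"
```

```text
t 14.27 pos [ 0.5344 -0.2069  0.063 ] yaw -1.37 turn [ 0.05 -0.1  -0.17] shift [-0.0016 -0.0009  0.023 ] F [-0.2  1.1 -1.1] open 0.0427 q [-0.5   0.09  1.87 -0.    1.18 -0.48]
```

View pics/c8.png

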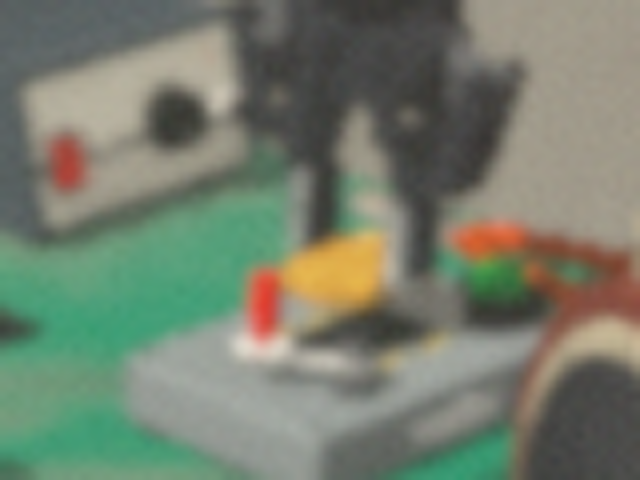

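Call:
jog_arm([
  [[0,0,0],[-0.001,-0.0006,0.007],0.038],
  [[0,0,0],[-0.001,-0.0006,0.014],0.038],
  [[0,0,0],[-0.001,-0.0006,0.019],0.038],
  [[0,0,0],[-0.001,-0.0006,0.021],0.038],
  [[0,0,0],[-0.001,-0.0006,0.021],0.038],
  [[0,0,0],[-0.001,-0.0006,0.021],0.038],
])

```text
t: 14.77
tool_pos: [0.5325, -0.2058, 0.0404]
tool_rot: [-3.141, 0.038, 0.001]
contact_force: [-0.6, 0.1, -1.3]
opening: 0.0425
```

Call:
jog_arm([
  [[0,0,0],[0,0,0.001],0.038],
  [[0,0,0],[0,0,0.001],0.038],
  [[0,0,0],[0,0,0.001],0.038],
])

```text
t: 15.02
tool_pos: [0.5329, -0.206, 0.0401]
tool_rot: [3.141, -0.038, 0.001]
contact_force: [-0.1, 0.7, -0.2]
opening: 0.0424
```

```bash
python3 -c "
from h import *
deltas(.5329,-.206,.038,-1.2)
"
```

```text
t 15.02 pos [ 0.5329 -0.206   0.0401] yaw -1.38 turn [ 0.01 -0.02 -0.18] shift [0.     0.     0.0021] F [-0.1  0.7 -0.2] open 0.0424 q [-0.5   0.12  1.88 -0.    1.14 -0.47]
```

Call:
jog_arm([
  [[0,0,0],[0,0,0.001],0.038],
  [[0,0,0],[0,0,0.001],0.038],
  [[0,0,0],[0,0,0.001],0.038],
])

```text
t: 15.27
tool_pos: [0.5327, -0.2058, 0.0388]
tool_rot: [-3.141, 0.038, 0.0]
contact_force: [0.7, 0.1, -1.6]
opening: 0.0428
```

Call:
jog_arm([
  [[0,0,0],[0,0,0.0007],0.038],
  [[0,0,0],[0,0,0.0007],0.038],
  [[0,0,0],[0,0,0.0007],0.038],
])

```text
t: 15.52
tool_pos: [0.5329, -0.2059, 0.0385]
tool_rot: [3.141, -0.038, 0.0]
contact_force: [-1.0, 0.4, 2.2]
opening: 0.0425
```

Call:
jog_arm([
  [[0,0,0],[0,0,0.0006],0.038],
  [[0,0,0],[0,0,0.0006],0.038],
  [[0,0,0],[0,0,0.0006],0.038],
])

```text
t: 15.77
tool_pos: [0.5328, -0.2059, 0.0385]
tool_rot: [-3.141, 0.038, 0.0]
contact_force: [-3.0, 2.1, 6.3]
opening: 0.0428
```

Call:
jog_arm([
  [[0,0,0],[0,0,-0.0004],0.044],
  [[0,0,0],[0,0,-0.0004],0.05],
  [[0,0,0],[0,0,-0.0004],0.06],
  [[0,0,0],[0,0,-0.0004],0.07],
  [[0,0,0],[0,0,-0.01],0.07],
  [[0,0,0],[0,0,-0.03],0.07],
  [[0,0,0],[0,0,-0.06],0.07],
  [[0,0,0],[0,0,-0.09],0.07],
  [[0,0,0],[-0.15,0,-0.13],0.07],
  [[0,0,0],[-0.15,0,-0.13],0.07],
  [[0,0,0],[-0.15,0,-0.13],0.07],
  [[0,0,0],[-0.15,0,-0.13],0.07],
])

```text
t: 16.77
tool_pos: [0.3808, -0.202, 0.1687]
tool_rot: [3.14, -0.037, 0.001]
contact_force: [-1.0, -0.3, 0.5]
opening: 0.0701
```

```bash
cat > look.py <<'E'
from h import *
from station import get_image
import sys
n=sys.argv[1]
b=get_image('scene');t=get_image('top')
cv2.imwrite(f'pics/s{n}.png',b[:,:,::-1]);cv2.imwrite(f'pics/t{n}.png',t[:,:,::-1])
f=lambda i,x,y,w,h,k:cv2.resize(i[y:y+h,x:x+w,::-1],(w*k,h*k),interpolation=cv2.INTER_CUBIC)
cv2.imwrite(f'pics/c_{n}.png',np.vstack([f(b,300,160,75,50,8),f(t,330,190,75,50,8)][:2])[:800])
deltas(.53,-.2,.1,-1.2)
E
python3 look.py 9
```

```text
t 16.87 pos [ 0.3808 -0.2026  0.1696] yaw -1.51 turn [ 0.17 -0.17 -0.31] shift [ 0.1488 -0.0067  0.07  ] F [ 0.8 -0.2  0.5] open 0.07 q [-0.66 -0.4   2.11 -0.    1.42 -0.63]
```

View pics/c_9.png

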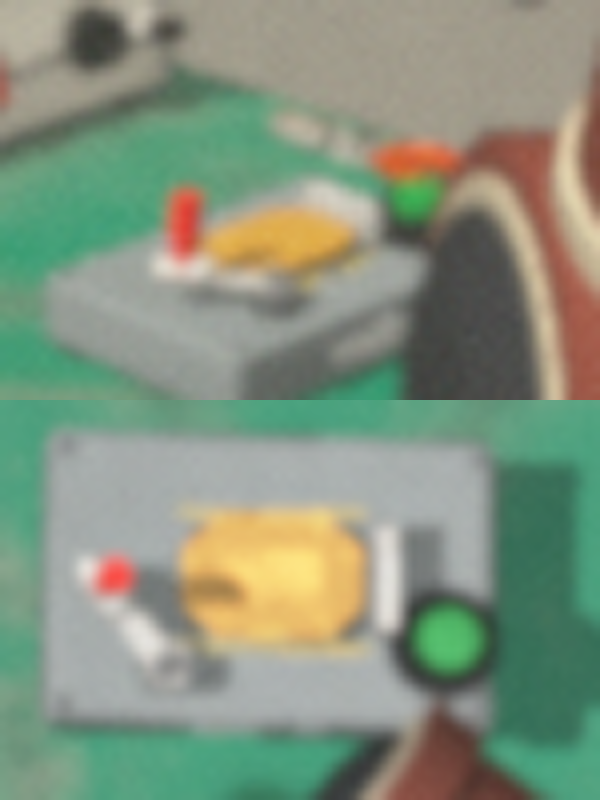

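```bash
python3 -c "
from h import *
from station import calibration
ct=calibration('top')
h=cv2.cvtColor(cv2.imread('pics/t9.png'),cv2.COLOR_BGR2HSV)
g=cv2.inRange(h,(8,70,90),(32,255,255))
for m,s,ce in comps(g,(345,198,40,28),60):
  m=cv2.morphologyEx(m.astype(np.uint8),cv2.MORPH_OPEN,np.ones((3,3)))
  m=cv2.morphologyEx(m,cv2.MORPH_CLOSE,np.ones((5,5)))
  ys,xs=np.nonzero(m);P=plane(np.c_[xs,ys],.044,ct)[:,:2];r=cv2.minAreaRect((P*1000).astype(np.float32))
  u,sv,v=np.linalg.svd(P-P.mean(0));print(ce,P.mean(0),r,np.degrees(np.arctan2(v[0,1],v[0,0])))
im=cv2.imread('pics/t9.png');hh=cv2.cvtColor(im,cv2.COLOR_BGR2HSV)
for m,s,ce in comps(cv2.inRange(hh,(0,140,140),(8,255,255))|cv2.inRange(hh,(172,140,140),(180,255,255)),(335,200,20,20),4):
  print('red',s,ce,plane([ce],.082,ct))
# predicted pixel of knob/pivot
n=np.array([.5329,-.2053]);p=np.radians(-91.2);u=np.array([np.cos(p),np.sin(p)]);v=np.array([-u[1],u[0]])
piv=n-.040*u-.034*v;print('pivot',piv, proj([[*piv,.052]],ct), 'button',n+.062*u-.022*v)
for a in (0,.2,.4,.6,.8):
  th=np.radians(190)-a; k=piv+.036*(np.cos(th)*u+np.sin(th)*v); print(a,k.round(4),proj([[*k,.082]],ct).round(1),proj([[*k,.067]],calibration('scene')).round(1))
"
```

```text
[363.78333333 211.89166667] [ 0.53069232 -0.20523749] ((530.4296264648438, -205.63775634765625), (46.8614387512207, 64.74968719482422), 0.20946556329727173) -90.77605785377365
red [343 211   3   3   7] [344.         211.71428571] [[ 0.52595928 -0.14267095  0.082     ]]
pivot [ 0.49974515 -0.16459673] [[350.45136494 222.13581127]] button [ 0.50960639 -0.26682567]
0 [ 0.4942 -0.129 ] [[339.3 222.9]] [[327.7 192.9]]
0.2 [ 0.5014 -0.1286] [[339.1 220.3]] [[325.8 192.3]]
0.4 [ 0.5085 -0.1297] [[339.5 217.8]] [[324.3 191.5]]
0.6 [ 0.5153 -0.1321] [[340.3 215.4]] [[323.2 190.6]]
0.8 [ 0.5214 -0.1359] [[341.6 213.3]] [[322.6 189.7]]
```

```bash
python3 -c "
from h import *
deltas(.5274,-.1427,.12,-52)
"
```

```text
t 16.87 pos [ 0.3808 -0.2026  0.1696] yaw -1.51 turn [ 0.08 -0.23 50.49] shift [ 0.1448 -0.0638  0.0498] F [ 0.8 -0.2  0.5] open 0.07 q [-0.66 -0.4   2.11 -0.    1.42 -0.63]
```

Call:
jog_arm([
  [[0,0,50.5],[0.145,-0.064,0.05],0.04],
  [[0,0,50.5],[0.145,-0.064,0.05],0.04],
  [[0,0,50.5],[0.145,-0.064,0.05],0.04],
  [[0,0,50.5],[0.145,-0.064,0.05],0.04],
  [[0,0,50.5],[0.145,-0.064,0.05],0.04],
  [[0,0,50.5],[0.145,-0.064,0.05],0.04],
  [[0,0,50.5],[0.145,-0.064,0.05],0.04],
  [[0,0,50.5],[0.145,-0.064,0.05],0.04],
  [[0,0,50.5],[0.145,-0.064,0.05],0.04],
  [[0,0,50.5],[0.145,-0.064,0.05],0.04],
])

```text
t: 17.7
tool_pos: [0.5297, -0.1416, 0.1175]
tool_rot: [-2.826, 1.372, -0.0]
contact_force: [-1.4, 0.2, -0.2]
opening: 0.0402
```

```bash
python3 look.py 10; python3 -c "
from h import *
deltas(.5274,-.1427,.09,-52)
"
```

```text
t 17.8 pos [ 0.5295 -0.1417  0.1176] yaw -51.83 turn [-1.000e-02 -1.000e-02 -5.063e+01] shift [0.0461 0.0356 0.0176] F [0.3 0.3 0.1] open 0.04 q [-0.4  -0.03  1.89  0.    1.28  0.51]
t 17.8 pos [ 0.5295 -0.1417  0.1176] yaw -51.83 turn [-0.01 -0.01  0.17] shift [-0.0005  0.0023  0.0276] F [0.3 0.3 0.1] open 0.04 q [-0.4  -0.03  1.89  0.    1.28  0.51]
```

View pics/c_10.png

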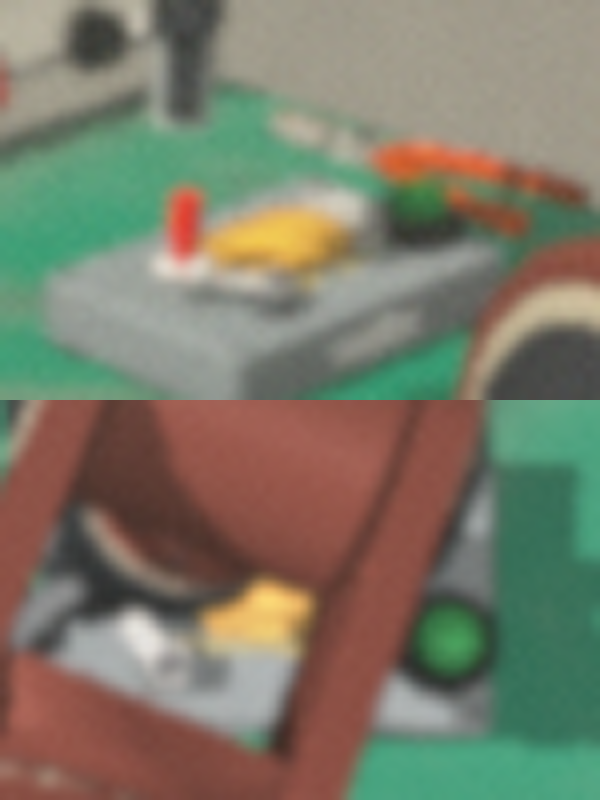

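Call:
jog_arm([
  [[0,0,0],[-0.0005,0.0023,0.01],0.04],
  [[0,0,0],[-0.0005,0.0023,0.025],0.04],
  [[0,0,0],[-0.0005,0.0023,0.04],0.04],
  [[0,0,0],[-0.0005,0.0023,0.05],0.04],
  [[0,0,0],[-0.0005,0.0023,0.0545],0.04],
  [[0,0,0],[-0.0005,0.0023,0.0545],0.04],
  [[0,0,0],[-0.0005,0.0023,0.0545],0.04],
  [[0,0,0],[-0.0005,0.0023,0.0545],0.04],
])

```text
t: 18.47
tool_pos: [0.5278, -0.1431, 0.0639]
tool_rot: [-2.825, 1.374, -0.002]
contact_force: [0.3, -0.2, -0.3]
opening: 0.04
```

```bash
python3 look.py 11; python3 -c "
from h import *
deltas(.5274,-.1427,.062,-52)
"
```

```text
t 18.57 pos [ 0.5278 -0.1431  0.0641] yaw -51.88 turn [-1.000e-02 -1.100e-01 -5.068e+01] shift [ 0.0462  0.0334 -0.0359] F [ 0.3 -0.   0.5] open 0.0399 q [-0.4   0.03  1.93  0.    1.18  0.5 ]
t 18.57 pos [ 0.5278 -0.1431  0.0641] yaw -51.88 turn [-0.05 -0.09  0.12] shift [-0.0006  0.0001  0.0021] F [ 0.3 -0.   0.5] open 0.0399 q [-0.4   0.03  1.93  0.    1.18  0.5 ]
```

View pics/c_11.png

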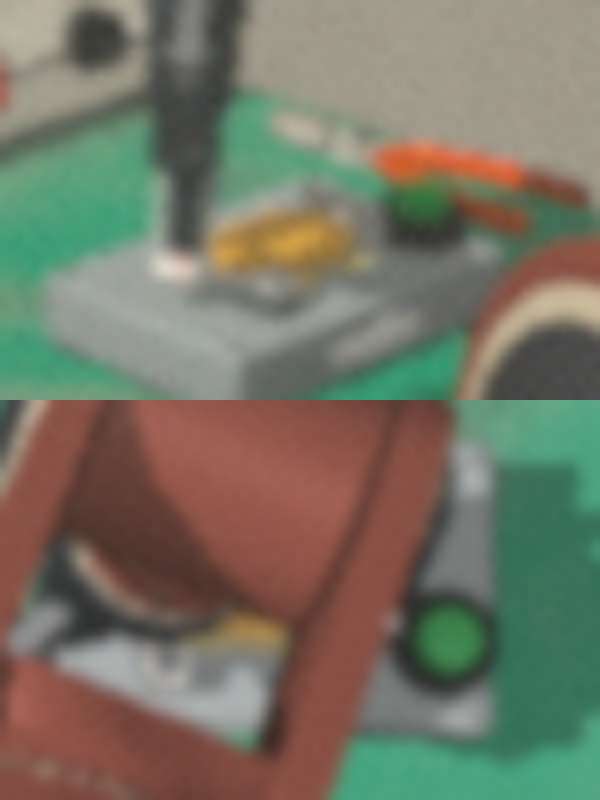

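Call:
jog_arm([
  [[0,0,0],[0,0,0],0.03],
  [[0,0,0],[0,0,0],0.02],
  [[0,0,0],[0,0,0],0.015],
  [[0,0,0],[0,0,0],0.015],
  [[0,0,0],[0,0,0],0.015],
], squeeze=20)

```text
t: 18.98
tool_pos: [0.5271, -0.1428, 0.0631]
tool_rot: [-2.825, 1.374, -0.0]
contact_force: [-0.4, -0.2, -1.0]
opening: 0.015
```

```bash
python3 -c "
from h import *
deltas(.5274,-.1427,.062,-52)
for d in (6,12,18,24,30,36,42,48,54,60,66,72,78): print(d,round(.036*np.sin(np.radians(d)),4),round(.036*(1-np.cos(np.radians(d))),4))
"
```

```text
t 18.98 pos [ 0.5271 -0.1428  0.0631] yaw -51.88 turn [-0.   -0.    0.12] shift [ 0.0001 -0.0003  0.0011] F [-0.4 -0.2 -1. ] open 0.015 q [-0.4   0.03  1.93  0.    1.18  0.5 ]
6 0.0038 0.0002
12 0.0075 0.0008
18 0.0111 0.0018
24 0.0146 0.0031
30 0.018 0.0048
36 0.0212 0.0069
42 0.0241 0.0092
48 0.0268 0.0119
54 0.0291 0.0148
60 0.0312 0.018
66 0.0329 0.0214
72 0.0342 0.0249
78 0.0352 0.0285
```

Call:
jog_arm([
  [[0,0,4],[0.0025,0.0001,0],0.015],
  [[0,0,8],[0.005,0.0004,0],0.015],
  [[0,0,12],[0.0075,0.0008,0],0.015],
  [[0,0,16],[0.0099,0.0014,0],0.015],
  [[0,0,20],[0.0123,0.0022,0],0.015],
  [[0,0,24],[0.0146,0.0031,0],0.015],
  [[0,0,28],[0.0169,0.0042,0],0.015],
  [[0,0,32],[0.0191,0.0055,0],0.015],
  [[0,0,36],[0.0212,0.0069,0],0.015],
  [[0,0,36],[0.0212,0.0069,0],0.015],
])

```text
t: 19.82
tool_pos: [0.5351, -0.1636, 0.063]
tool_rot: [-2.26, 2.181, -0.0]
contact_force: [0.4, 1.3, 0.6]
opening: 0.015
```

```bash
python3 look.py 12; python3 -c "
from h import *
piv=np.array([.4997,-.1646])
from station import ctrl
p=ctrl.get_obs()['tool_pos'][:2]-piv; w=np.degrees(np.arctan2(p[1],p[0]));print(np.linalg.norm(p),'joint',np.radians(190-(w+91.2)))
"
```

```text
t 19.92 pos [ 0.5349 -0.1636  0.063 ] yaw -87.78 turn [-1.000e-02  0.000e+00 -8.658e+01] shift [ 0.0362  0.0063 -0.037 ] F [0.3 0.9 0.9] open 0.0149 q [-0.43  0.06  1.9   0.    1.18  1.1 ]
0.03517722823598546 joint 1.6961609221666976
```

View pics/c_12.png

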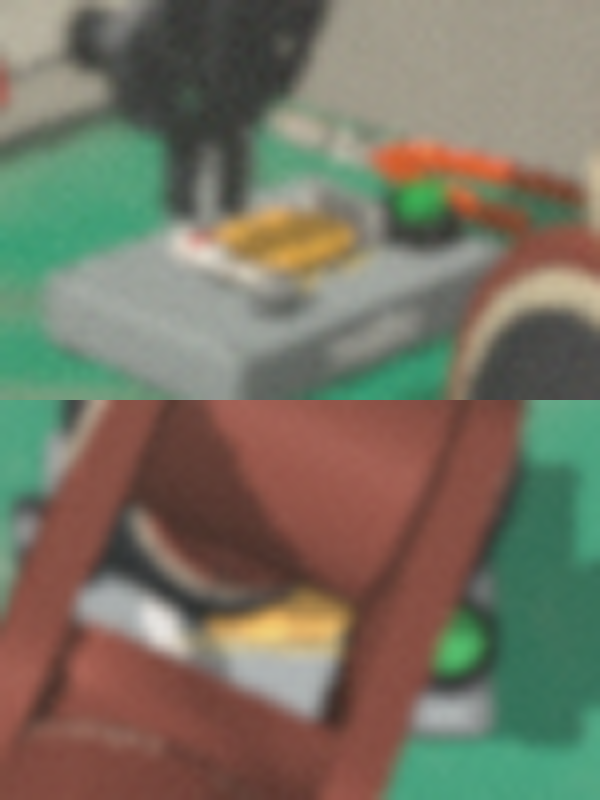

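Call:
jog_arm([
  [[0,0,3],[0.0019,0.0,0],0.015],
  [[0,0,6],[0.0038,0.0002,0],0.015],
  [[0,0,9],[0.0056,0.0004,0],0.015],
  [[0,0,12],[0.0075,0.0008,0],0.015],
  [[0,0,15],[0.0093,0.0012,0],0.015],
  [[0,0,18],[0.0111,0.0018,0],0.015],
  [[0,0,18],[0.0111,0.0018,0],0.015],
])

```text
t: 20.5
tool_pos: [0.5335, -0.1741, 0.0631]
tool_rot: [-1.893, 2.506, 0.002]
contact_force: [1.7, 4.6, 2.0]
opening: 0.0151
```

Call:
jog_arm([
  [[0,0,3],[0.0019,0.0,0],0.015],
  [[0,0,6],[0.0038,0.0002,0],0.015],
  [[0,0,9],[0.0056,0.0004,0],0.015],
  [[0,0,12],[0.0075,0.0008,0],0.015],
  [[0,0,15],[0.0093,0.0012,0],0.015],
  [[0,0,18],[0.0111,0.0018,0],0.015],
  [[0,0,19],[0.0117,0.002,0],0.015],
  [[0,0,19],[0.0117,0.002,0],0.015],
])

```text
t: 21.17
tool_pos: [0.5283, -0.185, 0.0632]
tool_rot: [-1.456, 2.783, 0.001]
contact_force: [0.1, 4.8, 2.3]
opening: 0.0149
```

```bash
python3 look.py 13; python3 -c "
from h import *
piv=np.array([.4997,-.1646])
from station import ctrl
p=ctrl.get_obs()['tool_pos'][:2]-piv; w=np.degrees(np.arctan2(p[1],p[0]));print(np.linalg.norm(p),'joint',np.radians(190-(w+91.2)))
"
```

```text
t 21.27 pos [ 0.5283 -0.1852  0.0631] yaw -124.77 turn [-2.0000e-02  3.0000e-02 -1.2357e+02] shift [ 0.0112 -0.0098 -0.0369] F [1.  4.1 1.8] open 0.0147 q [-0.47  0.06  1.9   0.    1.18  1.71]
0.0352673164179255 joint 2.3484635718102256
```

View pics/c_13.png

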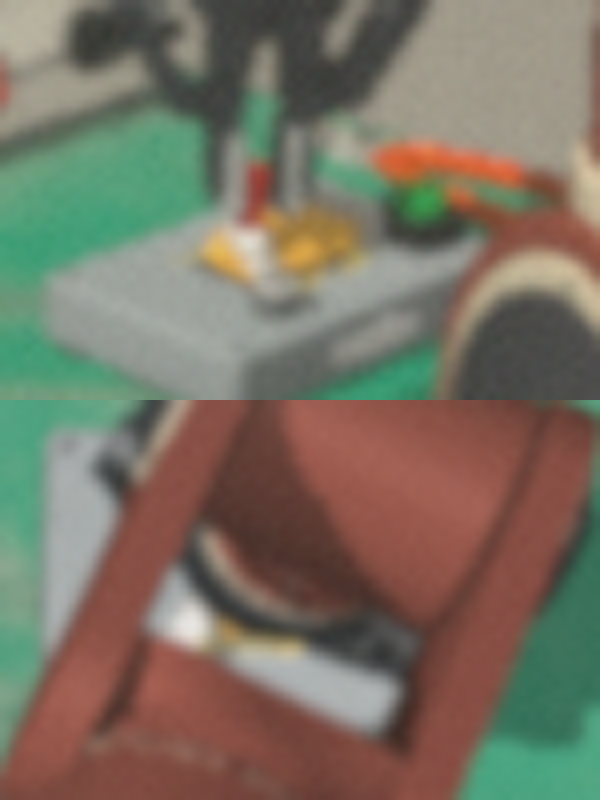

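Call:
jog_arm([
  [[0,0,0],[0,0,0],0.025],
  [[0,0,0],[0,0,0],0.04],
  [[0,0,0],[0,0,0],0.04],
  [[0,0,0],[0,0,-0.015],0.04],
  [[0,0,0],[0,0,-0.035],0.04],
  [[0,0,0],[0,0,-0.05],0.04],
  [[0,0,0],[0,0,-0.05],0.04],
])

```text
t: 21.85
tool_pos: [0.5304, -0.1872, 0.1168]
tool_rot: [-1.452, 2.782, -0.01]
contact_force: [1.2, 0.1, 0.7]
opening: 0.0397
```

```bash
python3 -c "
from h import *
deltas(.509,-.2667,.075,178.8)
"
```

```text
t 21.85 pos [ 0.5304 -0.1872  0.1168] yaw -124.87 turn [-0.36  0.2  56.32] shift [ 0.0775 -0.0276  0.042 ] F [1.2 0.1 0.7] open 0.0397 q [-0.47 -0.    1.87 -0.    1.27  1.71]
```

Call:
jog_arm([
  [[0,0,56.3],[0.0775,-0.0276,0.01],0.0],
  [[0,0,56.3],[0.0775,-0.0276,0.01],0.0],
  [[0,0,56.3],[0.0775,-0.0276,0.01],0.0],
  [[0,0,56.3],[0.0775,-0.0276,0.01],0.0],
  [[0,0,56.3],[0.0775,-0.0276,0.01],0.0],
  [[0,0,56.3],[0.0775,-0.0276,0.02],0.0],
  [[0,0,56.3],[0.0775,-0.0276,0.03],0.0],
  [[0,0,56.3],[0.0775,-0.0276,0.035],0.0],
  [[0,0,56.3],[0.0775,-0.0276,0.035],0.0],
  [[0,0,56.3],[0.0775,-0.0276,0.035],0.0],
  [[0,0,56.3],[0.0775,-0.0276,0.035],0.0],
])

```text
t: 22.77
tool_pos: [0.5065, -0.2651, 0.0778]
tool_rot: [-0.029, -3.141, 0.0]
contact_force: [-0.3, -1.0, -0.2]
opening: 0.0001
```

```bash
python3 look.py 14; python3 -c "
from h import *
deltas(.509,-.2667,.058,178.8)
"
```

```text
t 22.87 pos [ 0.5069 -0.2652  0.0785] yaw 178.91 turn [-6.0000e-02 -6.0000e-02 -1.7989e+02] shift [-0.0219  0.0656 -0.0216] F [-0.  -0.6 -0.4] open -0.0 q [-0.61  0.07  1.86 -0.    1.21  2.55]
t 22.87 pos [ 0.5069 -0.2652  0.0785] yaw 178.91 turn [-0.04  0.04  0.11] shift [-0.0021 -0.0014  0.0205] F [-0.  -0.6 -0.4] open -0.0 q [-0.61  0.07  1.86 -0.    1.21  2.55]
```

View pics/c_14.png

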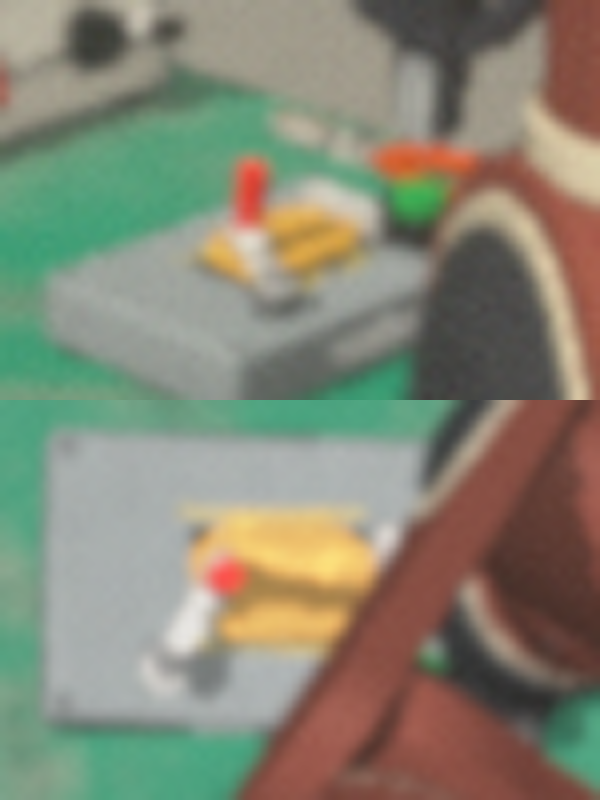

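Call:
jog_arm([
  [[0,0,0],[-0.002,-0.0014,0.01],0.0],
  [[0,0,0],[-0.002,-0.0014,0.018],0.0],
  [[0,0,0],[-0.002,-0.0014,0.02],0.0],
  [[0,0,0],[-0.002,-0.0014,0.02],0.0],
])

```text
t: 23.2
tool_pos: [0.5078, -0.2658, 0.0565]
tool_rot: [-0.032, -3.139, -0.002]
contact_force: [-0.1, 0.9, -0.8]
opening: 0.0001
```

Call:
jog_arm([
  [[0,0,0],[0,0,0.0015],0.0],
  [[0,0,0],[0,0,0.003],0.0],
  [[0,0,0],[0,0,0.005],0.0],
  [[0,0,0],[0,0,0.005],0.0],
])

```text
t: 23.53
tool_pos: [0.5086, -0.2664, 0.0531]
tool_rot: [0.032, 3.141, 0.0]
contact_force: [-1.4, -0.6, 2.6]
opening: -0.0
```

Call:
jog_arm([
  [[0,0,0],[0,0,0.0015],0.0],
  [[0,0,0],[0,0,0.0025],0.0],
  [[0,0,0],[0,0,0.0025],0.0],
  [[0,0,0],[0,0,0.0025],0.0],
])

```text
t: 23.87
tool_pos: [0.5087, -0.2665, 0.0509]
tool_rot: [0.032, 3.141, -0.0]
contact_force: [-2.5, 1.1, 4.2]
opening: 0.0001
```

Call:
jog_arm([
  [[0,0,0],[0,0,0.001],0.0],
  [[0,0,0],[0,0,0.0015],0.0],
  [[0,0,0],[0,0,0.0015],0.0],
  [[0,0,0],[0,0,0.0015],0.0],
])

```text
t: 24.2
tool_pos: [0.5087, -0.2665, 0.05]
tool_rot: [-0.032, -3.141, -0.0]
contact_force: [-4.0, 2.7, 9.1]
opening: -0.0001
```

Call:
jog_arm([
  [[0,0,0],[0,0,0.0007],0.0],
  [[0,0,0],[0,0,0.0007],0.0],
  [[0,0,0],[0,0,0.0007],0.0],
])

```text
t: 24.45
tool_pos: [0.5088, -0.2665, 0.0499]
tool_rot: [-0.032, -3.141, -0.0]
contact_force: [-4.8, 4.2, 11.3]
opening: 0.0003
```

Call:
jog_arm([
  [[0,0,0],[0,0,-0.01],0.0],
  [[0,0,0],[0,0,-0.03],0.0],
  [[0,0,0],[0,0,-0.05],0.0],
  [[0,0,0],[0,0,-0.065],0.02],
  [[0,0,0],[0,0,-0.065],0.04],
  [[0,0,0],[0,0,-0.065],0.04],
])

```text
t: 24.95
tool_pos: [0.5091, -0.2668, 0.1138]
tool_rot: [0.032, 3.14, -0.002]
contact_force: [0.0, 0.9, -0.7]
opening: 0.0356
```

```bash
python3 look.py 15; python3 -c "
from h import *
deltas(.5285,-.1852,.11,-124.8)
"
```

```text
t 25.05 pos [ 0.5078 -0.2659  0.1117] yaw 178.82 turn [ 1.6000e-01  1.0000e-01 -1.7998e+02] shift [-0.0208  0.0663  0.0117] F [ 0.   1.6 -0.2] open 0.0402 q [-0.61  0.04  1.84 -0.    1.27  2.55]
t 25.05 pos [ 0.5078 -0.2659  0.1117] yaw 178.82 turn [  0.11  -0.06 -56.38] shift [-0.019   0.0811  0.0018] F [ 0.   1.6 -0.2] open 0.0402 q [-0.61  0.04  1.84 -0.    1.27  2.55]
```

View pics/c_15.png

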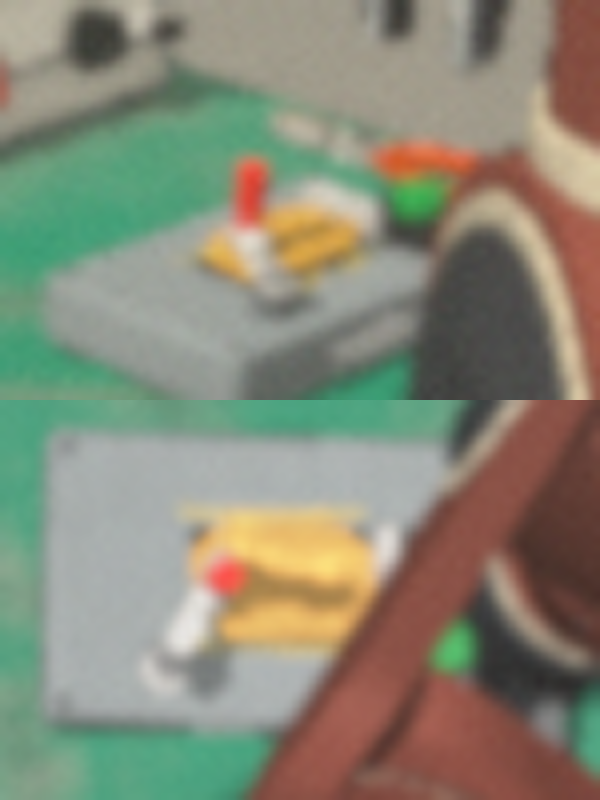

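Call:
jog_arm([
  [[0,0,-56.4],[-0.019,0.081,0.0],0.04],
  [[0,0,-56.4],[-0.019,0.081,0.0],0.04],
  [[0,0,-56.4],[-0.019,0.081,0.0],0.04],
  [[0,0,-56.4],[-0.019,0.081,0.0],0.04],
  [[0,0,-56.4],[-0.019,0.081,0.0],0.04],
  [[0,0,-56.4],[-0.019,0.081,0.0],0.04],
  [[0,0,-56.4],[-0.019,0.081,0.0],0.04],
  [[0,0,-56.4],[-0.019,0.081,0.0],0.04],
  [[0,0,-56.4],[-0.019,0.081,0.0],0.04],
  [[0,0,-56.4],[-0.019,0.081,0.0],0.04],
  [[0,0,-56.4],[-0.019,0.081,0.0],0.04],
])

```text
t: 25.97
tool_pos: [0.5287, -0.1855, 0.1123]
tool_rot: [1.452, -2.785, -0.002]
contact_force: [-0.3, -0.2, -0.1]
opening: 0.0402
```

```bash
python3 -c "
from h import *
deltas(.5285,-.1852,.063,-124.8)
"
```

```text
t 25.97 pos [ 0.5287 -0.1855  0.1123] yaw -124.92 turn [ 0.1  -0.01 -0.12] shift [-0.0002  0.0003  0.0493] F [-0.3 -0.2 -0.1] open 0.0402 q [-0.47  0.    1.87  0.    1.27  1.71]
```

Call:
jog_arm([
  [[0,0,0],[0,0,0.012],0.04],
  [[0,0,0],[0,0,0.026],0.04],
  [[0,0,0],[0,0,0.04],0.04],
  [[0,0,0],[0,0,0.0485],0.04],
  [[0,0,0],[0,0,0.0485],0.04],
  [[0,0,0],[0,0,0.0485],0.04],
  [[0,0,0],[0,0,0.0485],0.03],
  [[0,0,0],[0,0,0.0485],0.02],
  [[0,0,0],[0,0,0.0485],0.015],
  [[0,0,0],[0,0,0.0485],0.015],
  [[0,0,0],[0,0,0.0485],0.015],
])

```text
t: 26.88
tool_pos: [0.5296, -0.1859, 0.0654]
tool_rot: [-1.456, 2.783, -0.001]
contact_force: [-0.0, -0.6, -0.3]
opening: 0.0146
```

```bash
python3 look.py 16
```

```text
t 26.98 pos [ 0.5295 -0.1858  0.0652] yaw -124.78 turn [-4.0000e-02 -3.0000e-02 -1.2358e+02] shift [ 0.0113 -0.0085 -0.0348] F [ 0.1  0.2 -0.3] open 0.0151 q [-0.47  0.06  1.89  0.    1.18  1.71]
```

View pics/c_16.png

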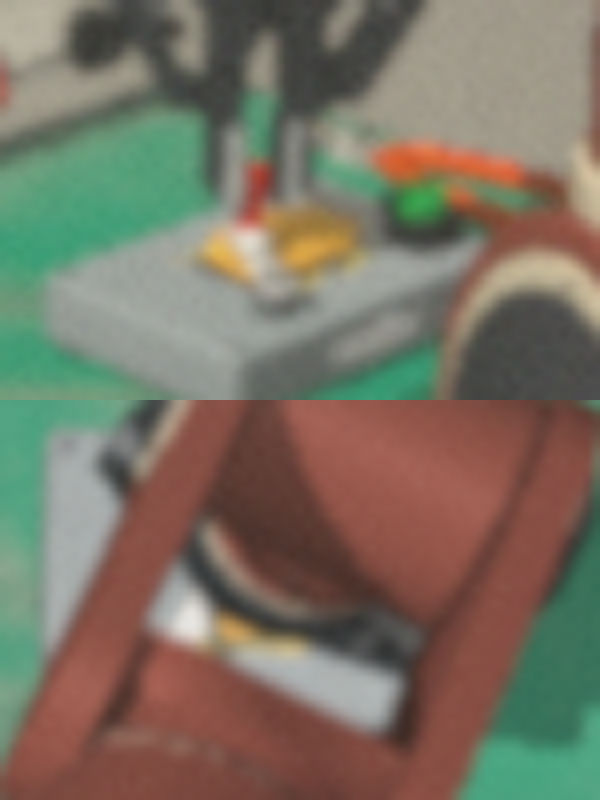

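Call:
jog_arm([
  [[0,0,-4],[-0.0025,0.0001,0],0.015],
  [[0,0,-8],[-0.005,0.0004,0],0.015],
  [[0,0,-12],[-0.0075,0.0008,0],0.015],
  [[0,0,-16],[-0.0099,0.0014,0],0.015],
  [[0,0,-20],[-0.0123,0.0022,0],0.015],
  [[0,0,-24],[-0.0146,0.0031,0],0.015],
  [[0,0,-28],[-0.0169,0.0042,0],0.015],
  [[0,0,-32],[-0.0191,0.0055,0],0.015],
  [[0,0,-36],[-0.0212,0.0069,0],0.015],
  [[0,0,-40],[-0.0231,0.0084,0],0.015],
  [[0,0,-40],[-0.0231,0.0084,0],0.015],
])

```text
t: 27.9
tool_pos: [0.5358, -0.1621, 0.0649]
tool_rot: [-2.322, 2.116, -0.002]
contact_force: [1.5, -1.4, -0.2]
opening: 0.0151
```

Call:
jog_arm([
  [[0,0,-4],[-0.0025,0.0001,0],0.015],
  [[0,0,-8],[-0.005,0.0004,0],0.015],
  [[0,0,-12],[-0.0075,0.0008,0],0.015],
  [[0,0,-16],[-0.0099,0.0014,0],0.015],
  [[0,0,-20],[-0.0123,0.0022,0],0.015],
  [[0,0,-24],[-0.0146,0.0031,0],0.015],
  [[0,0,-28],[-0.0169,0.0042,0],0.015],
  [[0,0,-32],[-0.0191,0.0055,0],0.015],
  [[0,0,-36],[-0.0212,0.0069,0],0.015],
  [[0,0,-40],[-0.0231,0.0084,0],0.015],
  [[0,0,-43],[-0.0246,0.0097,0],0.015],
  [[0,0,-43],[-0.0246,0.0097,0],0.015],
])

```text
t: 28.9
tool_pos: [0.5236, -0.1384, 0.0649]
tool_rot: [-2.935, 1.121, -0.001]
contact_force: [0.7, -0.5, -0.6]
opening: 0.0149
```

```bash
python3 look.py 17
```

```text
t 29.0 pos [ 0.5236 -0.1384  0.0649] yaw -41.92 turn [-1.000e-02 -0.000e+00 -4.072e+01] shift [ 0.0459  0.0416 -0.0351] F [ 0.1  0.9 -0.3] open 0.015 q [-0.4   0.02  1.94  0.    1.18  0.34]
```

View pics/c_17.png

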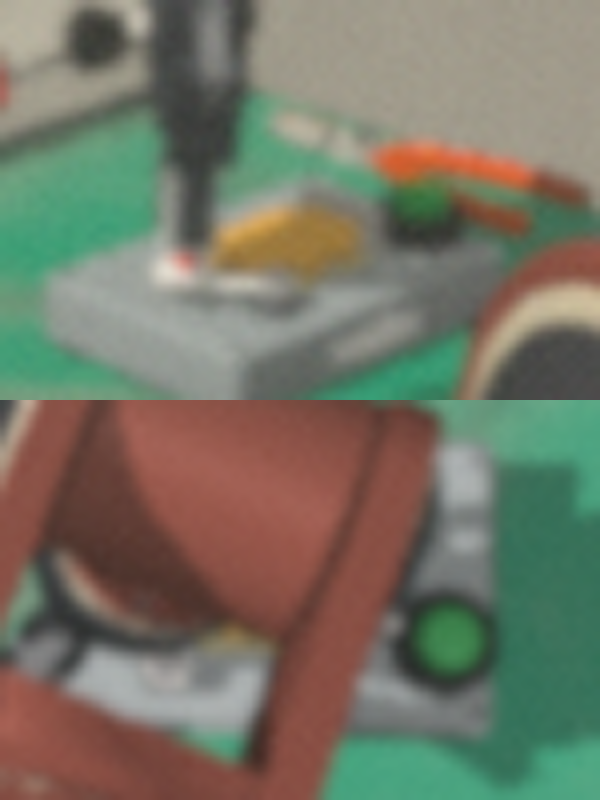

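Clip is back. I'll open, lift, withdraw and check.

Call:
jog_arm([
  [[0,0,0],[0,0,0],0.025],
  [[0,0,0],[0,0,0],0.04],
  [[0,0,0],[0,0,0],0.04],
  [[0,0,0],[0,0,-0.02],0.04],
  [[0,0,0],[0,0,-0.05],0.04],
  [[0,0,0],[0,0,-0.09],0.04],
  [[0,0,0],[0,0,-0.13],0.04],
  [[0,0,0],[-0.1,0.1,-0.14],0.04],
  [[0,0,0],[-0.1,0.1,-0.14],0.04],
  [[0,0,0],[-0.1,0.1,-0.14],0.04],
  [[0,0,0],[-0.1,0.1,-0.14],0.04],
  [[0,0,0],[-0.1,0.1,-0.14],0.04],
])

```text
t: 30.0
tool_pos: [0.3801, -0.1465, 0.205]
tool_rot: [2.933, -1.124, 0.002]
contact_force: [0.8, -0.1, -0.7]
opening: 0.04
```

```bash
python3 look.py 18;python3 -c "
from h import *
from station import calibration
ct=calibration('top')
im=cv2.imread('pics/t18.png')
h=cv2.cvtColor(im,cv2.COLOR_BGR2HSV)
g=cv2.inRange(h,(8,70,90),(32,255,255))
for m,s,ce in comps(g,(345,198,40,28),60):
  m=cv2.morphologyEx(m.astype(np.uint8),cv2.MORPH_OPEN,np.ones((3,3)))
  m=cv2.morphologyEx(m,cv2.MORPH_CLOSE,np.ones((5,5)))
  ys,xs=np.nonzero(m);P=plane(np.c_[xs,ys],.044,ct)[:,:2];r=cv2.minAreaRect((P*1000).astype(np.float32))
  u,sv,v=np.linalg.svd(P-P.mean(0));print(ce,P.mean(0),r,np.degrees(np.arctan2(v[0,1],v[0,0])))
"
```

```text
t 30.1 pos [ 0.3824 -0.1465  0.2051] yaw -41.86 turn [  0.    -0.09 -40.66] shift [ 0.1455 -0.0586  0.1054] F [ 0.5 -0.1  0.1] open 0.0402 q [-0.55 -0.49  2.12  0.    1.51  0.18]
[364.91267606 212.09295775] [ 0.53012149 -0.20823761] ((529.2906494140625, -208.53530883789062), (64.33242797851562, 49.89161682128906), 89.19971466064453) -93.8196281469882
```

View pics/c_18.png

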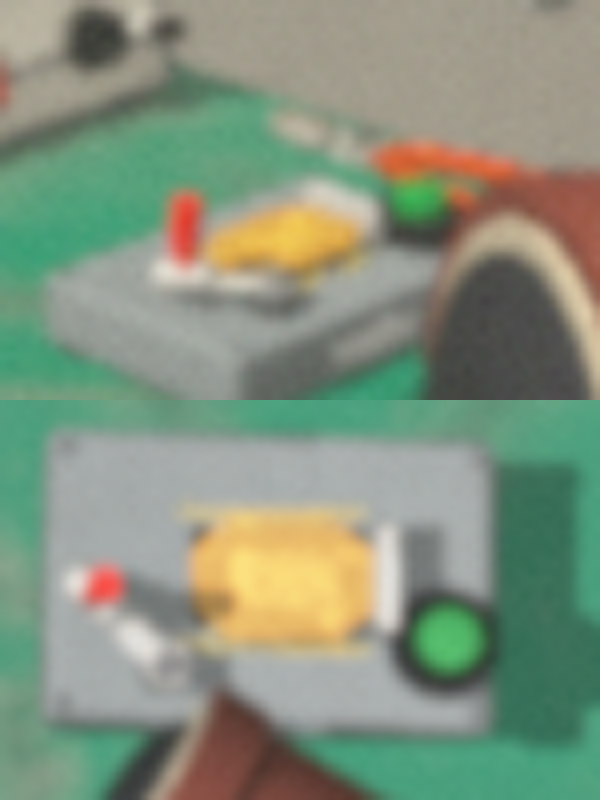

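View pics/t18.png

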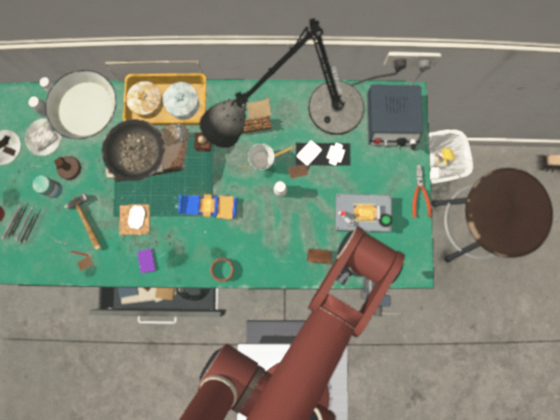

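```bash
python3 -c "
from station import job
print(job.finish_job())"
```

```text
the job is handed in; nothing more can be done
None
```

The job is done and handed in at about 30 s on the robot's clock; no verdict is reported.

- **Blank:** The cork mat carried the octagon pattern, so I took the chamfer blank. I gripped it by its ends, laid it on the bench, regripped it by its long sides and laid it on the pad.
- **Clip and button:** I swung the clip onto the blank to about 2.3 rad by the arm's position. I then pressed the button until it bottomed, 6 mm down with 9 to 11 N on the wrist. After that I swung the clip back to about 0.9 rad, well below the 1.5 needed to be clear.
- **Last checks:** The final pictures show the blank flat on the pad, the clip clear, the other two blanks in the tray and everything else apparently where it was.
- **What was off or disagreed:**
  - The clip slid the blank about 3 mm along, up to the end stop. It still looks square there.
  - One last angle reading disagreed: the rectangle fit gave about 0.4° off square, the other method 2.6°. I put the larger figure down to yellow pad markings caught in the mask, not a turned blank.
  - The top camera read about 1.6 mm short of the arm along x, and I corrected for it.

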